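# Vacuum-test the lanterns and hang them up

## Task

Leak-test the LED lanterns on the bench: stand every one upright and centred on a round port of the test plate (one per port), then work the pump lever through four full strokes, each right down to its stop and fully back up, while they all stay on their ports. Then hang each lantern by its handle on a hook of the rack, one per hook, hanging still and free, and leave the lever up; do not disturb the other things on the bench.

Things in the scene. Friction and masses are not known exactly. Their poses are not given: they have to be found in the camera images.
- lantern_a: LED lantern, yellow base and cap, 159 mm tall; may be absent. Origin: centre of its underside, z up. Round body d 64 mm, 85 mm high. Rigid black handle above it in the yz plane: two posts (12 x 8 mm, y = +-30 mm) and a grip blade 12 mm thick (x), 76 long (y), z 125 to 159 mm. Window under the blade, open along x: 52 mm wide (y), 40 mm high (z 85 to 125). 0.24 to 0.4 kg, heavy base
- lantern_a_under (a point): middle of the underside of the grip blade of lantern_a, 125 mm above its origin: this face rests on a hook; same axes as the lantern
- lantern_b: LED lantern, orange base and cap, 159 mm tall; may be absent. Origin: centre of its underside, z up. Round body d 64 mm, 85 mm high. Rigid black handle above it in the yz plane: two posts (12 x 8 mm, y = +-30 mm) and a grip blade 12 mm thick (x), 76 long (y), z 125 to 159 mm. Window under the blade, open along x: 52 mm wide (y), 40 mm high (z 85 to 125). 0.24 to 0.4 kg, heavy base
- lantern_b_under (a point): middle of the underside of the grip blade of lantern_b, 125 mm above its origin: this face rests on a hook; same axes as the lantern
- lantern_c: LED lantern, blue base and cap, 159 mm tall; may be absent. Origin: centre of its underside, z up. Round body d 64 mm, 85 mm high. Rigid black handle above it in the yz plane: two posts (12 x 8 mm, y = +-30 mm) and a grip blade 12 mm thick (x), 76 long (y), z 125 to 159 mm. Window under the blade, open along x: 52 mm wide (y), 40 mm high (z 85 to 125). 0.24 to 0.4 kg, heavy base
- lantern_c_under (a point): middle of the underside of the grip blade of lantern_c, 125 mm above its origin: this face rests on a hook; same axes as the lantern
- plate: fixed aluminium vacuum test plate, 160 (x, from -70 to +90) x 330 (y) x 12 mm, origin on its underside below the middle port; three flat round ports on its top
- port0 (a point): centre of test port 0 on the top face of the plate: flat black rubber disc 84 mm across with a red ring 56 mm across; ports 100 mm apart along the plate's y
- port1 (a point): centre of test port 1 on the top face of the plate: flat black rubber disc 84 mm across with a red ring 56 mm across; ports 100 mm apart along the plate's y
- port2 (a point): centre of test port 2 on the top face of the plate: flat black rubber disc 84 mm across with a red ring 56 mm across; ports 100 mm apart along the plate's y
- rack: fixed grey hook rack, origin on the table straight below the middle hook's seat; its own -x is the open side of the hooks. Two posts (53 mm behind the origin in x, y = +-150 mm) carry a rail (z 172 to 196 mm); three wide flat black hooks stick out from it to -x
- hook0 (a point): seat of hook 0: on the top face of its flat arm (26 mm wide in y, 6 mm thick), 175 mm above the table; axes as the rack. The arm runs along x from its tip 34 mm before this point to the rail face 45 mm behind it; the red upturned tip (5 mm thick) rises 10 mm above the seat. Hooks 100 mm apart in y
- hook1 (a point): seat of hook 1: on the top face of its flat arm (26 mm wide in y, 6 mm thick), 175 mm above the table; axes as the rack. The arm runs along x from its tip 34 mm before this point to the rail face 45 mm behind it; the red upturned tip (5 mm thick) rises 10 mm above the seat. Hooks 100 mm apart in y
- hook2 (a point): seat of hook 2: on the top face of its flat arm (26 mm wide in y, 6 mm thick), 175 mm above the table; axes as the rack. The arm runs along x from its tip 34 mm before this point to the rail face 45 mm behind it; the red upturned tip (5 mm thick) rises 10 mm above the seat. Hooks 100 mm apart in y
- pump_lever (a joint): angle of the sprung pump lever: 0 = up at rest, 0.55 = bottom stop; it springs back up when released; about 9 N at the grip near the bottom
- pump_grip (a point): centre of the red cylindrical grip at the lever's end (28 mm in diameter, 90 mm long along the pump's y), 180 mm from the pivot; points 0.40 rad above level when up, 0.15 rad below level at the bottom; moves with the lever
- pump_pivot (a point): pivot of the lever on the fixed blue hand vacuum pump, 115 mm above the middle of its 120 x 100 mm base; axes as the pump: pivot axis along y, the lever sticks out to -x; pump body and brackets up to 135 mm high
- reel: black reel of solder wire, 68 mm across, 48 mm high, standing on its flange; bystander, origin at its underside or middle
- jar: flux jar, 52 mm across, 60 mm high; bystander, origin at its underside or middle
- screwdriver: screwdriver, 180 mm long, lying; bystander, origin at its underside or middle
- adapter: white power adapter, 85 x 48 x 28 mm; bystander, origin at its underside or middle
- tape: roll of yellow tape, 80 mm across, 24 mm high; bystander, origin at its underside or middle
- tray: red two-compartment tray, 130 x 90 x 30 mm; bystander, origin at its underside or middle
- pliers: blue-handled pliers, 150 mm long, lying; bystander, origin at its underside or middle
There are look-alikes about, which are no part of the job. Leave any red or turquoise look-alike of the lantern_c alone.

How it is judged:
On the way, in this order (a step that is already met when the one before it is completed fails the run):
1. every lantern stands upright on a test port (centre within 15 mm), released (((horizontal distance between lantern_a and port0 below 0.015 m and z of lantern_a in the frame of port0 below 0.005 m and angle between lantern_a's own z axis and vertical below 0.1 rad) or (horizontal distance between lantern_a and port1 below 0.015 m and z of lantern_a in the frame of port1 below 0.005 m and angle between lantern_a's own z axis and vertical below 0.1 rad) or (horizontal distance between lantern_a and port2 below 0.015 m and z of lantern_a in the frame of port2 below 0.005 m and angle between lantern_a's own z axis and vertical below 0.1 rad)) and ((horizontal distance between lantern_b and port0 below 0.015 m and z of lantern_b in the frame of port0 below 0.005 m and angle between lantern_b's own z axis and vertical below 0.1 rad) or (horizontal distance between lantern_b and port1 below 0.015 m and z of lantern_b in the frame of port1 below 0.005 m and angle between lantern_b's own z axis and vertical below 0.1 rad) or (horizontal distance between lantern_b and port2 below 0.015 m and z of lantern_b in the frame of port2 below 0.005 m and angle between lantern_b's own z axis and vertical below 0.1 rad)) and ((horizontal distance between lantern_c and port0 below 0.015 m and z of lantern_c in the frame of port0 below 0.005 m and angle between lantern_c's own z axis and vertical below 0.1 rad) or (horizontal distance between lantern_c and port1 below 0.015 m and z of lantern_c in the frame of port1 below 0.005 m and angle between lantern_c's own z axis and vertical below 0.1 rad) or (horizontal distance between lantern_c and port2 below 0.015 m and z of lantern_c in the frame of port2 below 0.005 m and angle between lantern_c's own z axis and vertical below 0.1 rad)) and contact force between each of lantern_a, lantern_b, lantern_c and the fingers below 0.2 N and value of joint pump_lever below 0.08 rad), for 0.3 s.
2. first stroke: lever pressed to the bottom (over 0.48 rad) with every lantern on its port (((horizontal distance between lantern_a and port0 below 0.015 m and z of lantern_a in the frame of port0 below 0.005 m and angle between lantern_a's own z axis and vertical below 0.1 rad) or (horizontal distance between lantern_a and port1 below 0.015 m and z of lantern_a in the frame of port1 below 0.005 m and angle between lantern_a's own z axis and vertical below 0.1 rad) or (horizontal distance between lantern_a and port2 below 0.015 m and z of lantern_a in the frame of port2 below 0.005 m and angle between lantern_a's own z axis and vertical below 0.1 rad)) and ((horizontal distance between lantern_b and port0 below 0.015 m and z of lantern_b in the frame of port0 below 0.005 m and angle between lantern_b's own z axis and vertical below 0.1 rad) or (horizontal distance between lantern_b and port1 below 0.015 m and z of lantern_b in the frame of port1 below 0.005 m and angle between lantern_b's own z axis and vertical below 0.1 rad) or (horizontal distance between lantern_b and port2 below 0.015 m and z of lantern_b in the frame of port2 below 0.005 m and angle between lantern_b's own z axis and vertical below 0.1 rad)) and ((horizontal distance between lantern_c and port0 below 0.015 m and z of lantern_c in the frame of port0 below 0.005 m and angle between lantern_c's own z axis and vertical below 0.1 rad) or (horizontal distance between lantern_c and port1 below 0.015 m and z of lantern_c in the frame of port1 below 0.005 m and angle between lantern_c's own z axis and vertical below 0.1 rad) or (horizontal distance between lantern_c and port2 below 0.015 m and z of lantern_c in the frame of port2 below 0.005 m and angle between lantern_c's own z axis and vertical below 0.1 rad)) and value of joint pump_lever above 0.48 rad), for 0.05 s.
3. first stroke: lever back up (under 0.08 rad) with every lantern on its port (((horizontal distance between lantern_a and port0 below 0.015 m and z of lantern_a in the frame of port0 below 0.005 m and angle between lantern_a's own z axis and vertical below 0.1 rad) or (horizontal distance between lantern_a and port1 below 0.015 m and z of lantern_a in the frame of port1 below 0.005 m and angle between lantern_a's own z axis and vertical below 0.1 rad) or (horizontal distance between lantern_a and port2 below 0.015 m and z of lantern_a in the frame of port2 below 0.005 m and angle between lantern_a's own z axis and vertical below 0.1 rad)) and ((horizontal distance between lantern_b and port0 below 0.015 m and z of lantern_b in the frame of port0 below 0.005 m and angle between lantern_b's own z axis and vertical below 0.1 rad) or (horizontal distance between lantern_b and port1 below 0.015 m and z of lantern_b in the frame of port1 below 0.005 m and angle between lantern_b's own z axis and vertical below 0.1 rad) or (horizontal distance between lantern_b and port2 below 0.015 m and z of lantern_b in the frame of port2 below 0.005 m and angle between lantern_b's own z axis and vertical below 0.1 rad)) and ((horizontal distance between lantern_c and port0 below 0.015 m and z of lantern_c in the frame of port0 below 0.005 m and angle between lantern_c's own z axis and vertical below 0.1 rad) or (horizontal distance between lantern_c and port1 below 0.015 m and z of lantern_c in the frame of port1 below 0.005 m and angle between lantern_c's own z axis and vertical below 0.1 rad) or (horizontal distance between lantern_c and port2 below 0.015 m and z of lantern_c in the frame of port2 below 0.005 m and angle between lantern_c's own z axis and vertical below 0.1 rad)) and value of joint pump_lever below 0.08 rad), for 0.05 s.
4. second stroke: lever pressed to the bottom (over 0.48 rad) with every lantern on its port (all of step 2), for 0.05 s.
5. second stroke: lever back up (under 0.08 rad) with every lantern on its port (all of step 3), for 0.05 s.
6. third stroke: lever pressed to the bottom (over 0.48 rad) with every lantern on its port (all of step 4), for 0.05 s.
7. third stroke: lever back up (under 0.08 rad) with every lantern on its port (all of step 5), for 0.05 s.
8. fourth stroke: lever pressed to the bottom (over 0.48 rad) with every lantern on its port (all of step 6), for 0.05 s.
9. fourth stroke: lever back up (under 0.08 rad) with every lantern on its port (all of step 7), for 0.05 s.
At the end, for the whole second after the job is handed in: Every lantern present hangs by its handle on a hook: the blade's underside at the seat's height (-6 to +8 mm), within 26 mm of the arm's centre line, between the tip and 42 mm behind the seat; at rest (under 0.04 m/s), within 0.3 rad of upright; the pump lever is up (under 0.08 rad) (((x of lantern_a_under in the frame of hook0 between -0.028 and 0.042 m and y of lantern_a_under in the frame of hook0 between -0.026 and 0.026 m and z of lantern_a_under in the frame of hook0 between -0.006 and 0.008 m) or (x of lantern_a_under in the frame of hook1 between -0.028 and 0.042 m and y of lantern_a_under in the frame of hook1 between -0.026 and 0.026 m and z of lantern_a_under in the frame of hook1 between -0.006 and 0.008 m) or (x of lantern_a_under in the frame of hook2 between -0.028 and 0.042 m and y of lantern_a_under in the frame of hook2 between -0.026 and 0.026 m and z of lantern_a_under in the frame of hook2 between -0.006 and 0.008 m)) and ((x of lantern_b_under in the frame of hook0 between -0.028 and 0.042 m and y of lantern_b_under in the frame of hook0 between -0.026 and 0.026 m and z of lantern_b_under in the frame of hook0 between -0.006 and 0.008 m) or (x of lantern_b_under in the frame of hook1 between -0.028 and 0.042 m and y of lantern_b_under in the frame of hook1 between -0.026 and 0.026 m and z of lantern_b_under in the frame of hook1 between -0.006 and 0.008 m) or (x of lantern_b_under in the frame of hook2 between -0.028 and 0.042 m and y of lantern_b_under in the frame of hook2 between -0.026 and 0.026 m and z of lantern_b_under in the frame of hook2 between -0.006 and 0.008 m)) and ((x of lantern_c_under in the frame of hook0 between -0.028 and 0.042 m and y of lantern_c_under in the frame of hook0 between -0.026 and 0.026 m and z of lantern_c_under in the frame of hook0 between -0.006 and 0.008 m) or (x of lantern_c_under in the frame of hook1 between -0.028 and 0.042 m and y of lantern_c_under in the frame of hook1 between -0.026 and 0.026 m and z of lantern_c_under in the frame of hook1 between -0.006 and 0.008 m) or (x of lantern_c_under in the frame of hook2 between -0.028 and 0.042 m and y of lantern_c_under in the frame of hook2 between -0.026 and 0.026 m and z of lantern_c_under in the frame of hook2 between -0.006 and 0.008 m)) and linear speed of each of lantern_a, lantern_b, lantern_c below 0.04 m/s and angle between each of lantern_a, lantern_b, lantern_c's own z axis and vertical below 0.3 rad and value of joint pump_lever below 0.08 rad); the robot touches nothing.
It fails at once if one of the other things on the bench is shifted by more than 60 mm (distance of any of reel, jar, screwdriver, adapter, tape, tray, pliers from where it was at the start of the episode above 0.06 m).
Of lantern_a, lantern_b, lantern_c only 2 to 3 are there at a start; the rules pass over those that are not, and their reading is None.
At some moment in a run one of lantern_a, lantern_b, lantern_c may be knocked a few centimetres aside while the robot is not near it.
It also fails if it takes over 210 s, if anything falls off the work surface, if the arm or the gripper's body presses on something with over 40 N, if the wrist force passes 120 N, or if a joint passes its speed limit or range.

## Robot

A 6-joint arm with a two-finger parallel gripper is mounted at the origin on the work surface. World frame = base frame: x ahead of the robot, y to its left, z up, the work surface at z = 0. Lengths are in m, angles in rad, forces in N, time in s.
With the tool pointing down it reaches from about 0.3 to 0.775 m from the base axis. Payload 14.6 kg.
Tool frame: the origin (TCP) lies on the centre line of the jaws, within the pads' length; the fingertips stand 19 mm ahead of it and the grasp point (between the pads) is the TCP; z points along the fingers, y is the line along which they close (so a half turn about z gives the same grasp; the last joint's range is limited). The gripper opens to 94 mm and grips with 3 to 60 N. Pads are 16 mm wide; open, the fingers measure 119 mm over their backs; the gripper's body (75 mm by 177 mm) begins 78 mm behind the grasp point.
Start: joints at [-1.271, 0.3, 1.521, -0, 1.321, -0.067], TCP at [0.197, -0.513, 0.196] pointing down, gripper open.
Joint ranges: [-3.03, 3.03], [-0.79, 2.21], [0.23, 2.52], [-1.04, 4.18], [0, 3.07], [-2.55, 2.55]. Speed limits (rad/s): [2.22, 2.22, 2.57, 3.14, 3.14, 3.14].

## Interface

Orientations are given as [roll, pitch, yaw] about the fixed x, y, z axes, in that order (R = Rz(yaw) Ry(pitch) Rx(roll)).
In Python, from station import get_obs, camera, workorder gives the robot as it stands.
- The arm moves only by the tool play_rows, never from a script. Its argument "motion" is a list that holds one entry, the list of rows, each a list of 7 numbers: the shift along the tool's x, y, z as a fraction of full scale, then the turn, a rotation vector about the tool's x, y, z as a fraction of full scale, then the opening, from -1 (shut) to 1 (fully open). In form: [[[x, y, z, ax, ay, az, grip], ...]]. A call has 1 to 10 rows; each row is the pose to reach, as a shift and turn from the pose commanded when the call began, along the tool's axes at that moment, turning the shorter way round; what a row does not reach only later rows make up. Full scale, the value 1, is 0.25 m for a shift and 2 pi rad for a turn. A row lasts 1/10 s, in which the tool goes at most 50 mm and 8.59 degrees, less where a joint would pass 70% of its speed; a pose out of reach is approached as far as the arm can. A call with a number of a shift or a turn outside -1 to 1 is refused whole. A call with a gripper value outside its range is refused whole. The fingers move at their own pace and stop on an object; "grip_force" is the grip in N (left out, the last holds). Time passes only in rows, so rows that repeat a pose let the fingers close. It gives the time, the measured TCP pose, the force, the opening and the grip force at its end, in the units of the state.
- get_obs(): the state, without advancing time (a new reading comes with each control period).
- camera(name): name is "side" or "top" or "wrist"; returns a dict with "frame" (420x560x3 uint8, red, green, blue), "z_map" (420x560 float32, m along the optical axis (not along the pixel's ray), 0 where there is no reading), "camera_matrix" (3x3 intrinsics, pixels), "T" (4x4, takes a point from camera to world coordinates); the wrist camera has in their place "T_tool_cam" (4x4, takes a point from camera to tool coordinates, whose origin is the TCP and whose axes are the flange's). Camera axes: x right, y up, looking along -z (the intrinsics and any distortion apply to the point x, -y, -z); pixel columns grow to the right and rows downward; lengths in m; the calibration is good to about 2 mm. A picture is of the moment at which its call begins: read the wrist's pose just before it.
- workorder.hand_in(): hands the job in; it is judged then, once.
The state is a dict: "time_s": time; "qpos": joint angles; "joint_vel": joint speeds; "tau": joint torques, N m; "ee_pos": TCP position; "eef_rot": TCP orientation; "force": force on the tool from outside, world axes, zero at the start; "moment": the same for the moment, N m; "grip_width": finger opening in m; "grip_force": force on a finger pad.
Only numpy, scipy, OpenCV 4.12 (cv2) and the standard library are available. Lean on these libraries where they do the work, as an engineer would, in place of code of your own. Each camera call takes 0.05 s, during which the arm holds its last target. There are 200 camera calls.

## Working session

There is one attempt and no reset: what is moved stays moved. The work goes in short steps, Python scripts to look and compute and a tool call to move; the robot and the scene stay as the last step left them, time stands still between calls to the robot, and variables do not carry over. Pictures are saved under pics/ and viewed, at most 14 in all, crops included, and the job is handed in when it is done.

Besides the shell and the picture viewer there is one more tool, called as name(argument=value, ...) on one line, values as JSON. play_rows: Moves the arm, as the interface text tells. Its arguments: {"type":"object","properties":{"motion":{"type":"array"},"grip_force":{"type":"number"}},"required":["motion"]}

```bash
mkdir -p pics; cat > h.py <<'E'
import numpy as np, cv2
from station import get_obs, camera
from scipy.spatial.transform import Rotation as R
def cloud(c, T=None):
    K=c["camera_matrix"]; z=c["z_map"]; h,w=z.shape
    T=c["T"] if T is None else T
    u,v=np.meshgrid(np.arange(w),np.arange(h))
    p=np.stack([(u-K[0,2])/K[0,0]*z,-(v-K[1,2])/K[1,1]*z,-z],-1)
    return p@T[:3,:3].T+T[:3,3]
def wristT(c):
    o=get_obs(); T=np.eye(4); T[:3,:3]=R.from_euler('xyz',o["eef_rot"]).as_matrix(); T[:3,3]=o["ee_pos"]
    return T@c["T_tool_cam"]
def ray(c,u,v,zp,T=None):
    K=c["camera_matrix"]; T=c["T"] if T is None else T
    d=T[:3,:3]@np.array([(u-K[0,2])/K[0,0],-(v-K[1,2])/K[1,1],-1]); o=T[:3,3]
    return o+d*(zp-o[2])/d[2]
def save(c,n): cv2.imwrite(f"pics/{n}.png",cv2.cvtColor(c["frame"],cv2.COLOR_RGB2BGR))
E
python3 - <<'E'
from h import *
import pickle
o=get_obs();print({k:np.round(v,3) for k,v in o.items()})
for n in ("top","side"):
    c=camera(n);save(c,n+"0");pickle.dump(c,open(n+"0.pkl","wb"));print(c["camera_matrix"],c["T"],[k for k in c])
E
```

```text
{'time_s': np.float64(0.0), 'qpos': array([-1.271,  0.3  ,  1.522, -0.   ,  1.321, -0.067]), 'joint_vel': array([-0.002,  0.   , -0.   , -0.001,  0.002, -0.001]), 'tau': array([ 1.0000e-03, -5.3180e+01, -3.5273e+01,  7.1000e-02,  2.4000e-02,
       -0.0000e+00]), 'ee_pos': array([ 0.197, -0.513,  0.196]), 'eef_rot': array([-3.14 , -0.   ,  0.367]), 'force': array([0.058, 0.914, 0.69 ]), 'moment': array([-0.016,  0.02 ,  0.002]), 'grip_force': np.float64(0.0), 'grip_width': np.float64(0.094)}
[[483.48127056   0.         277.41269699]
 [  0.         483.48127056 210.92208027]
 [  0.           0.           1.        ]] [[-6.75475539e-04  9.89544465e-01 -1.44226541e-01  2.49823480e-01]
 [-9.99996309e-01 -2.88843236e-04  2.70165128e-03 -2.09174400e-02]
 [ 2.63174521e-03  1.44227834e-01  9.89541008e-01  1.61145142e+00]
 [ 0.00000000e+00  0.00000000e+00  0.00000000e+00  1.00000000e+00]] ['frame', 'z_map', 'camera_matrix', 'T']
[[446.59295136   0.         276.28084727]
 [  0.         446.59295136 216.50019489]
 [  0.           0.           1.        ]] [[ 0.94472918  0.22847193 -0.23513264  0.13332684]
 [-0.32719501  0.61166713 -0.72028241 -0.94654614]
 [-0.0207414   0.75740603  0.65261466  0.96945901]
 [ 0.          0.          0.          1.        ]] ['frame', 'z_map', 'camera_matrix', 'T']
```

```bash
ls -la; ls pics
```

```text
total 3240
drwxr-xr-x  3 agent agent    4096 Nov 30 08:12 .
drwxr-xr-x 23 root  root     4096 Nov 30 08:12 ..
-rw-r--r--  1 agent agent     786 Nov 30 08:12 h.py
drwxr-xr-x  2 agent agent    4096 Nov 30 08:12 pics
-rw-r--r--  1 agent agent 1646986 Nov 30 08:12 side0.pkl
-rw-r--r--  1 agent agent 1646986 Nov 30 08:12 top0.pkl
side0.png
top0.png
```

View pics/top0.png

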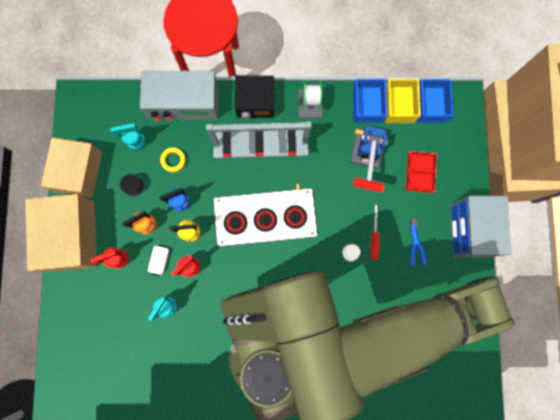

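View pics/side0.png

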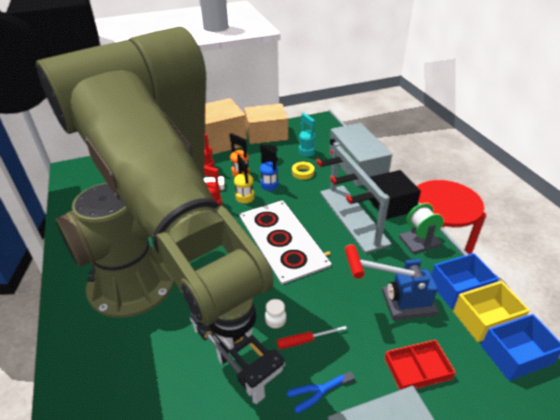

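Top view: black-handled lanterns at about (179,199) blue, (188,231) yellow and (143,223) orange. All-red look-alikes are at (115,258) and (187,266), turquoise ones at (132,137) and (163,306); only the first three fit the description. The ports are at (235,222), (265,219) and (295,217), the rack rail is at y≈140, and the pump grip is at (369,185).

```bash
cat > m.py <<'E'
from h import *
import pickle
t=pickle.load(open("top0.pkl","rb")); s=pickle.load(open("side0.pkl","rb"))
P=cloud(t);Q=cloud(s)
def blobs(c,P,lo,hi,zr,mina=12,ra=None):
    hsv=cv2.cvtColor(c["frame"],cv2.COLOR_RGB2HSV)
    m=cv2.inRange(hsv,lo,hi)
    if lo[0]==0 and ra: m|=cv2.inRange(hsv,(170,lo[1],lo[2]),(180,255,255))
    m[(P[...,2]<zr[0])|(P[...,2]>zr[1])]=0
    n,l,st,ce=cv2.connectedComponentsWithStats(m)
    for i in range(1,n):
        if st[i,4]>=mina:
            q=P[l==i]; print(np.round(ce[i]),st[i,4],"mean",np.round(q.mean(0),3),"min",np.round(q.min(0),3),"max",np.round(q.max(0),3))
if __name__=="__main__":
  for c,PP,n in((t,P,"top"),(s,Q,"side")):
    print(n,"red");blobs(c,PP,(0,120,80),(8,255,255),(0.005,0.25),12,1)
    for nm,h in (("orange",(10,18)),("yellow",(22,33)),("blue",(105,122))):
        print(nm);blobs(c,PP,(h[0],120,60),(h[1],255,255),(0.005,0.3))
  # black tall stuff near lanterns
  for PP,c in((P,t),(Q,s)):
    g=c["frame"].max(-1)<60
    for cx,cy in((.30,.27),(.28,.4),(.36,.32)):
        pass
    m=(g&(PP[...,2]>.1)&(PP[...,2]<.17)&(PP[...,1]>.15)&(PP[...,1]<.5)&(PP[...,0]>.15)&(PP[...,0]<.42)).astype(np.uint8)
    n,l,st,ce=cv2.connectedComponentsWithStats(m)
    for i in range(1,n):
        if st[i,4]>8:
            q=PP[l==i]; d=q[:,:2]-q[:,:2].mean(0); w,v=np.linalg.eigh(d.T@d/len(d)); print("blade",ce[i].round(),st[i,4],q.mean(0).round(3),"zmax",q[:,2].max().round(3),"dir",np.degrees(np.arctan2(v[1,1],v[0,1])).round(1),np.sqrt(w).round(4))
  f=np.hstack([cv2.resize(t["frame"][90:330,90:390][:, :],(400,320),interpolation=cv2.INTER_CUBIC),cv2.resize(s["frame"][110:290,190:415],(400,320),interpolation=cv2.INTER_CUBIC)])
  cv2.imwrite("pics/crop1.png",cv2.cvtColor(f,cv2.COLOR_RGB2BGR))
E
python3 m.py
```

```text
top red
[157. 118.] 15 mean [0.797 0.38  0.041] min [0.79  0.374 0.026] max [0.803 0.386 0.076]
[169. 117.] 16 mean [0.798 0.341 0.041] min [0.791 0.334 0.018] max [0.807 0.353 0.075]
[292. 153.] 29 mean [ 0.64  -0.069  0.169] min [ 0.632 -0.079  0.007] max [ 0.676 -0.06   0.192]
[422. 171.] 473 mean [ 0.618 -0.512  0.018] min [ 0.549 -0.565  0.005] max [ 0.685 -0.458  0.04 ]
[226. 155.] 29 mean [0.632 0.13  0.18 ] min [0.628 0.119 0.171] max [0.639 0.141 0.191]
[259. 154.] 27 mean [0.635 0.031 0.179] min [0.63  0.022 0.167] max [0.643 0.041 0.19 ]
[368. 184.] 262 mean [ 0.536 -0.296  0.196] min [ 0.517 -0.341  0.178] max [ 0.557 -0.252  0.207]
[295. 217.] 185 mean [ 0.464 -0.083  0.013] min [ 0.432 -0.114  0.005] max [ 0.496 -0.054  0.024]
[265. 219.] 194 mean [0.454 0.016 0.014] min [ 0.422 -0.014  0.006] max [0.486 0.046 0.025]
[235. 222.] 188 mean [0.444 0.115 0.013] min [0.413 0.086 0.005] max [0.476 0.147 0.025]
[375. 245.] 205 mean [ 0.367 -0.345  0.023] min [ 0.325 -0.358  0.008] max [ 0.411 -0.332  0.035]
[112. 258.] 514 mean [0.323 0.492 0.093] min [0.295 0.46  0.006] max [
[... 4059 characters left out ...]
n [ 0.788 -0.344  0.059] min [ 0.653 -0.396  0.005] max [ 0.926 -0.289  0.138]
[412. 263.] 86 mean [ 0.7   -0.312  0.13 ] min [ 0.685 -0.318  0.111] max [ 0.719 -0.303  0.137]
[460. 276.] 12 mean [ 0.883 -0.31   0.006] min [ 0.875 -0.322  0.005] max [ 0.891 -0.301  0.008]
[521. 346.] 2865 mean [ 0.858 -0.563  0.039] min [ 0.791 -0.614  0.005] max [ 0.926 -0.511  0.076]
[313. 392.] 666 mean [ 0.358 -0.493  0.014] min [ 0.301 -0.522  0.005] max [ 0.438 -0.466  0.022]
blade [175. 228.] 23 [0.409 0.286 0.153] zmax 0.163 dir 99.0 [0.0021 0.0059]
blade [189. 227.] 22 [0.414 0.242 0.158] zmax 0.166 dir 93.7 [0.0013 0.0125]
blade [242. 166.] 98 [0.41  0.249 0.141] zmax 0.162 dir 95.8 [0.0027 0.023 ]
```

View pics/crop1.png

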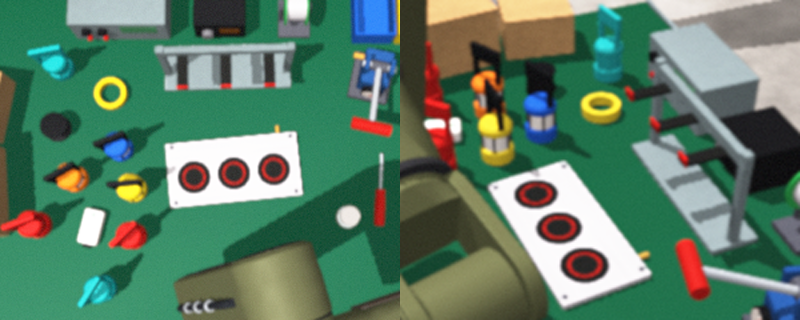

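The crop confirms it: the blue, yellow and orange lanterns with black handles are the ones meant, and the red and turquoise ones are uniform colour. Next I plan a move to a wrist view above them.

```bash
cat >> h.py <<'E'
def rd(yaw): return R.from_euler('xyz',[np.pi,0,yaw])
def plan(targets, start=None):
    """targets: list of (x,y,z,yaw); each printed as one call from the previous pose: the row and rows needed"""
    if start is None:
        o=get_obs(); p=np.array(o["ee_pos"]); r=R.from_euler('xyz',o["eef_rot"])
    else: p=np.array(start[:3]); r=rd(start[3])
    for t in targets:
        q=np.array(t[:3]); rr=rd(t[3])
        s=r.inv().apply(q-p)/0.25; w=(r.inv()*rr).as_rotvec()/(2*np.pi)
        n=max(np.linalg.norm(q-p)/0.05,np.linalg.norm(w)*360/8.59)
        print(np.round(t,4),"row",np.round(s,3).tolist(),np.round(w,4).tolist(),"rows>=",round(n,1),"R",round(np.hypot(*q[:2]),3))
        p,r=q,rr
E
python3 - <<'E'
from h import *
c=camera("wrist"); print(c["T_tool_cam"].round(3),c["camera_matrix"].round(0))
h=np.pi/2
plan([(.26,-.42,.40,.367),(.35,-.18,.42,1.0),(.42,.04,.42,h),(.41,.28,.42,h)])
E
```

```text
[[ 0.001  0.967  0.253  0.073]
 [ 1.    -0.001  0.002  0.001]
 [ 0.002  0.253 -0.967 -0.189]
 [ 0.     0.     0.     1.   ]] [[305.   0. 273.]
 [  0. 305. 211.]
 [  0.   0.   1.]]
[ 0.26  -0.42   0.4    0.367] row [0.368, -0.259, -0.816] [-0.0001, -0.0, -0.0] rows>= 4.7 R 0.494
[ 0.35 -0.18  0.42  1.  ] row [0.68, -0.767, -0.08] [0.0, 0.0, -0.1007] rows>= 5.1 R 0.394
[0.42   0.04   0.42   1.5708] row [0.892, -0.24, -0.0] [0.0, 0.0, -0.0908] rows>= 4.6 R 0.422
[0.41   0.28   0.42   1.5708] row [0.96, -0.04, -0.0] [0.0, 0.0, 0.0] rows>= 4.8 R 0.496
```

play_rows(motion=[[[0.1,-0.07,-0.4,0,0,0,1],[0.2,-0.14,-0.816,0,0,0,1],[0.368,-0.26,-0.816,0,0,0,1],[0.368,-0.26,-0.816,0,0,0,1],[0.368,-0.26,-0.816,0,0,0,1],[0.368,-0.26,-0.816,0,0,0,1],[0.368,-0.26,-0.816,0,0,0,1]]])

```text
time_s: 0.85
ee_pos: [0.2599, -0.4197, 0.4002]
eef_rot: [3.141, 0.0, 0.368]
force: [0.4, 0.1, -0.3]
grip_width: 0.0939
grip_force: 0.0
```

play_rows(motion=[[[0.68,-0.767,-0.08,0,0,-0.1,1],[0.68,-0.767,-0.08,0,0,-0.1,1],[0.68,-0.767,-0.08,0,0,-0.1,1],[0.68,-0.767,-0.08,0,0,-0.1,1],[0.68,-0.767,-0.08,0,0,-0.1,1],[0.68,-0.767,-0.08,0,0,-0.1,1],[0.68,-0.767,-0.08,0,0,-0.1,1]]])

```text
time_s: 1.55
ee_pos: [0.3499, -0.1795, 0.4194]
eef_rot: [-3.14, 0.0, 0.997]
force: [0.6, -0.2, 0.1]
grip_width: 0.0941
grip_force: 0.0
```

play_rows(motion=[[[0.892,-0.24,0,0,0,-0.091,1],[0.892,-0.24,0,0,0,-0.091,1],[0.892,-0.24,0,0,0,-0.091,1],[0.892,-0.24,0,0,0,-0.091,1],[0.892,-0.24,0,0,0,-0.091,1],[0.892,-0.24,0,0,0,-0.091,1],[0.892,-0.24,0,0,0,-0.091,1],[0.892,-0.24,0,0,0,-0.091,1]]])

```text
time_s: 2.35
ee_pos: [0.4209, 0.0382, 0.4199]
eef_rot: [-3.141, 0.0, 1.564]
force: [-0.3, -0.4, 0.0]
grip_width: 0.0939
grip_force: 0.0
```

```bash
cat > w.py <<'E'
from h import *
import pickle,sys
T0=None
c=camera("wrist"); T=wristT(c); pickle.dump((c,T),open(sys.argv[1]+".pkl","wb")); save(c,sys.argv[1])
o=get_obs(); print(o["time_s"],np.round(o["ee_pos"],4),np.round(o["eef_rot"],3),np.round(o["qpos"],2),np.round(o["force"],1))
P=cloud(c,T)
sys.argv[1:]=[]
from m import blobs
print("red");blobs(c,P,(0,120,60),(8,255,255),(0.005,0.25),40,1)
for nm,h in (("orange",(10,18)),("yellow",(22,33)),("blue",(105,122))):
    print(nm);blobs(c,P,(h[0],120,50),(h[1],255,255),(0.005,0.3),60)
# anything 135..175mm high
m=((P[...,2]>.130)&(P[...,2]<.175)).astype(np.uint8); m=cv2.morphologyEx(m,cv2.MORPH_OPEN,np.ones((2,2)))
n,l,st,ce=cv2.connectedComponentsWithStats(m)
for i in range(1,n):
    if st[i,4]>60:
        q=P[l==i]; f=c["frame"][l==i]
        z=np.percentile(q[:,2],95); q2=q[q[:,2]>z-.012]
        (cx,cy),(a,b),_=rr=cv2.minAreaRect((q2[:,:2]*1000).astype(np.float32)); bx=cv2.boxPoints(rr); e=[bx[1]-bx[0],bx[2]-bx[1]]; e=max(e,key=np.linalg.norm)
        print("tall",ce[i].round(),st[i,4],"rgb",f.mean(0).round(),"ztop",z.round(4),"rect c",round(cx,1),round(cy,1),"size",round(a,1),round(b,1),"dir",round(np.degrees(np.arctan2(e[1],e[0]))%180,1),"mean",q2.mean(0).round(4))
E
python3 w.py w1
```

```text
2.4 [0.4209 0.0384 0.4202] [-3.141  0.     1.564] [ 0.   -0.06  1.42 -0.    1.79  0.01] [-0.5 -0.5  0. ]
red
[194.  35.] 2081 mean [0.303 0.253 0.095] min [0.267 0.228 0.005] max [0.329 0.292 0.163]
[429. 118.] 159 mean [0.63  0.129 0.182] min [0.626 0.117 0.174] max [0.639 0.14  0.188]
[285. 131.] 400 mean [0.444 0.114 0.014] min [0.415 0.084 0.011] max [0.474 0.142 0.018]
[290. 183.] 372 mean [0.454 0.015 0.014] min [ 0.424 -0.016  0.009] max [0.484 0.044 0.017]
[422. 190.] 138 mean [0.633 0.03  0.182] min [0.628 0.017 0.174] max [0.642 0.042 0.188]
[294. 231.] 342 mean [ 0.463 -0.085  0.014] min [ 0.434 -0.116  0.011] max [ 0.494 -0.055  0.017]
[416. 256.] 145 mean [ 0.635 -0.07   0.181] min [ 0.631 -0.083  0.171] max [ 0.645 -0.058  0.188]
[347. 372.] 459 mean [ 0.542 -0.275  0.186] min [ 0.524 -0.464  0.005] max [ 0.565 -0.252  0.201]
orange
yellow
[408.  14.] 729 mean [0.651 0.305 0.021] min [0.616 0.287 0.005] max [0.695 0.332 0.028]
[269.  38.] 1229 mean [0.415 0.253 0.079] min [0.382 0.224 0.005] max [0.444 0.303 0.161]
blue
[326.  18.] 1109 mean [0.506 0.284 0.07 ] min [0.4
[... 411 characters left out ...]
14 rect c 419.6 194.3 size 10.8 166.0 dir 95.2 mean [0.4145 0.2492 0.1633]
tall [350.   8.] 290 rgb [30. 37. 37.] ztop 0.1612 rect c 479.4 191.5 size 196.6 21.2 dir 60.5 mean [0.5236 0.2676 0.1638]
tall [478.  81.] 279 rgb [87. 94. 94.] ztop 0.1751 rect c 565.8 140.7 size 293.5 18.0 dir 15.1 mean [0.7009 0.1783 0.1756]
tall [ 40. 201.] 1875 rgb [51. 51. 42.] ztop 0.1707 rect c 208.0 77.4 size 417.8 113.5 dir 24.2 mean [0.0656 0.0127 0.1691]
tall [454. 274.] 213 rgb [88. 94. 94.] ztop 0.177 rect c 596.1 -17.8 size 14.3 308.1 dir 142.0 mean [ 0.6555 -0.0673  0.2578]
tall [386. 377.] 401 rgb [173. 172. 175.] ztop 0.173 rect c 505.8 -106.5 size 36.7 466.3 dir 112.6 mean [ 0.5797 -0.2813  0.1949]
```

View pics/w1.png

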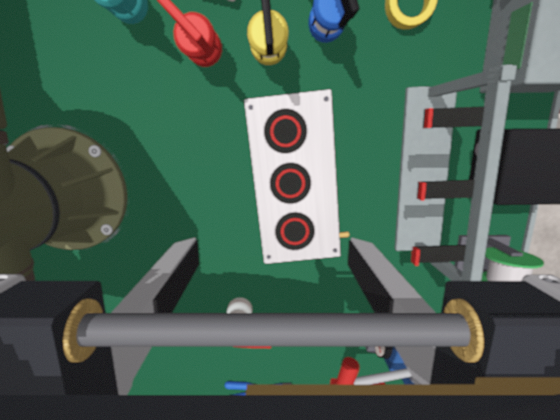

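Wrist view: ports at (285,131), (290,183), (294,231); hook tips at (429,118), (422,190), (416,256). These agree with the top and side cameras within a few mm. Now over the lanterns.

play_rows(motion=[[[0.6,0,0,0,0,0,1],[0.98,0.08,0,0,0,0,1],[0.98,0.08,0,0,0,0,1],[0.98,0.08,0,0,0,0,1],[0.98,0.08,0,0,0,0,1],[0.98,0.08,0,0,0,0,1],[0.98,0.08,0,0,0,0,1],[0.98,0.08,0,0,0,0,1]]])

```text
time_s: 3.2
ee_pos: [0.4422, 0.2834, 0.4208]
eef_rot: [3.141, -0.0, 1.565]
force: [0.2, -0.2, 0.0]
grip_width: 0.0939
grip_force: 0.0
```

```bash
python3 w.py w2
```

```text
3.25 [0.4421 0.2833 0.421 ] [ 3.141 -0.     1.565] [ 0.5   0.19  1.15 -0.    1.8   0.51] [-0.2  0.2 -0.8]
red
[198.  40.] 2113 mean [0.331 0.491 0.1  ] min [0.293 0.46  0.005] max [0.356 0.529 0.164]
[469. 117.] 70 mean [0.798 0.381 0.034] min [0.791 0.375 0.019] max [0.805 0.387 0.039]
[466. 140.] 62 mean [0.797 0.341 0.035] min [0.791 0.335 0.027] max [0.805 0.346 0.039]
[190. 189.] 1735 mean [0.304 0.266 0.104] min [0.269 0.23  0.005] max [0.328 0.292 0.163]
[274. 252.] 323 mean [0.444 0.114 0.014] min [0.414 0.083 0.011] max [0.473 0.143 0.016]
[279. 295.] 289 mean [0.454 0.014 0.013] min [ 0.423 -0.017  0.01 ] max [0.484 0.044 0.017]
orange
[280.  92.] 376 mean [0.455 0.418 0.092] min [0.435 0.388 0.077] max [0.469 0.442 0.162]
[263. 104.] 604 mean [0.427 0.401 0.09 ] min [0.408 0.378 0.006] max [0.451 0.433 0.16 ]
yellow
[386. 147.] 933 mean [0.655 0.328 0.022] min [0.616 0.289 0.005] max [0.695 0.367 0.028]
[258. 184.] 899 mean [0.416 0.269 0.085] min [0.382 0.234 0.006] max [0.444 0.301 0.162]
blue
[307. 167.] 629 mean [0.5   0.299 0.086] min [0.484 0.268 0.011] max [0.522 0.
[... 401 characters left out ...]
615 rect c 441.6 401.8 size 25.6 88.0 dir 107.7 mean [0.4389 0.4093 0.1606]
tall [ 92. 151.] 788 rgb [ 67. 152. 151.] ztop 0.1613 rect c 291.1 331.3 size 303.8 46.1 dir 0.6 mean [0.1751 0.3311 0.1613]
tall [322. 172.] 490 rgb [40. 45. 56.] ztop 0.1612 rect c 497.1 318.9 size 32.6 127.4 dir 131.3 mean [0.5137 0.3    0.1623]
tall [255. 196.] 448 rgb [62. 62. 47.] ztop 0.1613 rect c 419.1 292.2 size 133.6 26.2 dir 80.7 mean [0.4141 0.2646 0.1632]
tall [180. 197.] 674 rgb [174.  59.  55.] ztop 0.1612 rect c 354.8 317.9 size 177.3 72.8 dir 45.7 mean [0.2992 0.2619 0.1614]
tall [440. 244.] 232 rgb [ 95. 102. 101.] ztop 0.1758 rect c 575.2 263.6 size 20.9 322.3 dir 148.8 mean [0.7021 0.1865 0.177 ]
```

View pics/w2.png

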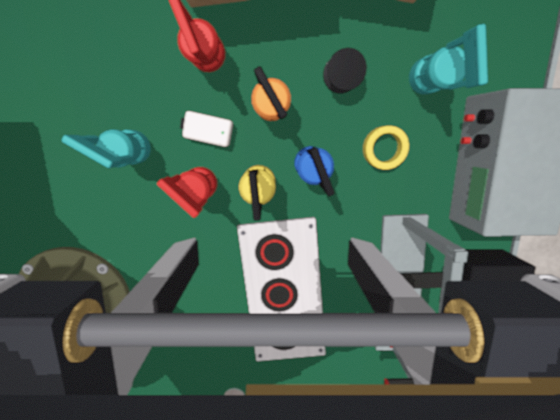

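Yellow is at (258,185), blue at (315,165) and orange at (271,98), each with its black blade seen on edge. Refining the blade axes with a tight height band.

```bash
cat > lan.py <<'E'
from h import *
import pickle,sys
def blade(c,T,near,rad=.06,zr=(.154,.168)):
    P=cloud(c,T); m=(P[...,2]>zr[0])&(P[...,2]<zr[1])&(np.hypot(P[...,0]-near[0],P[...,1]-near[1])<rad)
    l=cv2.connectedComponentsWithStats(m.astype(np.uint8))[1:3]; k=1+np.argmax(l[1][1:,4]); q=P[l[0]==k][:,:2]
    for _ in range(3):
        md=np.median(q,0); u=np.linalg.svd(q-q.mean(0),full_matrices=False)[2][0]; d=(q-md)@np.array([-u[1],u[0]])
        q=q[abs(d)<.011]
    t=(q-q.mean(0))@u; v=np.array([-u[1],u[0]]); s=(q-q.mean(0))@v
    lo,hi=np.percentile(t,[1,99]); sl,sh=np.percentile(s,[2,98])
    cen=q.mean(0)+u*(lo+hi)/2+v*(sl+sh)/2
    return cen,np.degrees(np.arctan2(u[1],u[0]))%180,hi-lo,sh-sl,len(q)
if __name__=="__main__":
    c,T=pickle.load(open("w2.pkl","rb"))
    for n,p in (("y",(.414,.2646)),("b",(.52,.298)),("o",(.439,.409))):
        ce,a,L,W,k=blade(c,T,p); print(n,ce.round(4),"dir",round(a,1),"L",L.round(4),"W",W.round(4),k)
        # cap top annulus at z~.085
        P=cloud(c,T); m=(abs(P[...,2]-.087)<.005)&(np.hypot(P[...,0]-ce[0],P[...,1]-ce[1])<.05); q=P[m][:,:2]*1000
        (x,y),r=cv2.minEnclosingCircle(q.astype(np.float32)); print("  cap",round(x,1),round(y,1),"r",round(r,1),m.sum())
E
python3 lan.py
```

```text
y [0.4129 0.2628] dir 95.2 L 0.0736 W 0.0115 389
  cap 411.6 265.0 r 31.7 556
b [0.5149 0.2991] dir 112.5 L 0.0731 W 0.0117 417
  cap 514.2 297.8 r 30.5 563
o [0.4388 0.4098] dir 120.5 L 0.0737 W 0.0116 500
  cap 437.1 410.8 r 30.8 704
```

Blade lengths (74 mm vs 76) and thicknesses (11.6 vs 12) match, and the cap circles agree within 2 mm. Planning the yellow pick and place.

```bash
cat >> h.py <<'E'
def pg(groups,start=None):
    """groups of waypoints; each group = one call, rows relative to its start"""
    if start is None:
        o=get_obs(); p=np.array(o["ee_pos"]); r=R.from_euler('xyz',o["eef_rot"])
    else: p=np.array(start[:3]); r=rd(start[3])
    for g in groups:
        print("call"); pq,rq=p,r
        for t in g:
            q=np.array(t[:3]); rr=rd(t[3])
            s=r.inv().apply(q-p)/0.25; w=(r.inv()*rr).as_rotvec()/(2*np.pi)
            n=max(np.linalg.norm(q-pq)/0.05,np.degrees((rq.inv()*rr).magnitude())/8.59)
            print("  ",np.round(t,3).tolist(),"->",np.round(s,3).tolist(),np.round(w,3).tolist(),"n",round(n,1),"" if abs(s).max()<=1 else "TOO FAR")
            pq,rq=q,rr
        p,r=pq,rq
E
cat > pick.py <<'E'
from h import *
def pickplace(l,port,start=None):
    x,y,a=l; a=np.radians(a); pa=np.radians(95.5); px,py=port; mx,my=(x+px)/2,(y+py)/2; am=(a+pa)/2
    zt=.36
    pg([[(x,y,.25,a),(x,y,.150,a)],
        [(x,y,.150,a)],
        [(x,y,zt,a)],
        [(mx,my,zt,am)],[(px,py,zt,pa)],
        [(px,py,.22,pa),(px,py,.163,pa)],
        [(px,py,.163,pa)],
        [(px,py,.30,pa)]],start)
E
python3 - <<'E'
from pick import *
pickplace((.412,.264,95.2),(.4633,-.0853))
E
```

```text
call
   [0.412, 0.264, 0.25, 1.662] -> [-0.078, -0.121, 0.684] [0.0, -0.0, -0.015] n 3.5 
   [0.412, 0.264, 0.15, 1.662] -> [-0.078, -0.121, 1.084] [0.0, -0.0, -0.015] n 2.0 TOO FAR
call
   [0.412, 0.264, 0.15, 1.662] -> [0.0, 0.0, 0.0] [0.0, 0.0, 0.0] n 0.0 
call
   [0.412, 0.264, 0.36, 1.662] -> [0.0, 0.0, -0.84] [0.0, 0.0, 0.0] n 4.2 
call
   [0.438, 0.089, 0.36, 1.664] -> [-0.705, 0.039, 0.0] [0.0, 0.0, -0.0] n 3.5 
call
   [0.463, -0.085, 0.36, 1.667] -> [-0.705, 0.037, 0.0] [-0.0, 0.0, -0.0] n 3.5 
call
   [0.463, -0.085, 0.22, 1.667] -> [0.0, -0.0, 0.56] [0.0, 0.0, 0.0] n 2.8 
   [0.463, -0.085, 0.163, 1.667] -> [0.0, -0.0, 0.788] [0.0, 0.0, 0.0] n 1.1 
call
   [0.463, -0.085, 0.163, 1.667] -> [0.0, 0.0, 0.0] [0.0, 0.0, 0.0] n 0.0 
call
   [0.463, -0.085, 0.3, 1.667] -> [-0.0, 0.0, -0.548] [0.0, 0.0, 0.0] n 2.7
```

play_rows(motion=[[[-0.078,-0.121,0.2,0,0,-0.015,0.28],[-0.078,-0.121,0.4,0,0,-0.015,0.28],[-0.078,-0.121,0.55,0,0,-0.015,0.28],[-0.078,-0.121,0.684,0,0,-0.015,0.28],[-0.078,-0.121,0.684,0,0,-0.015,0.28],[-0.078,-0.121,0.684,0,0,-0.015,0.28]]])

```text
time_s: 3.85
ee_pos: [0.412, 0.2649, 0.2512]
eef_rot: [3.14, -0.001, 1.66]
force: [0.7, 0.1, 0.7]
grip_width: 0.06
grip_force: 0.0
```

play_rows(motion=[[[0,0,0.1,0,0,0,0.28],[0,0,0.2,0,0,0,0.28],[0,0,0.3,0,0,0,0.28],[0,0,0.4,0,0,0,0.28],[0,0,0.4,0,0,0,0.28],[0,0,0.4,0,0,0,0.28]]])

```text
time_s: 4.45
ee_pos: [0.4125, 0.2658, 0.1518]
eef_rot: [3.139, -0.001, 1.661]
force: [0.7, -0.8, 0.2]
grip_width: 0.0599
grip_force: 0.0
```

play_rows(motion=[[[0,0,0,0,0,0,-1],[0,0,0,0,0,0,-1],[0,0,0,0,0,0,-1],[0,0,0,0,0,0,-1],[0,0,0,0,0,0,-1],[0,0,0,0,0,0,-1],[0,0,0,0,0,0,-1],[0,0,0,0,0,0,-1]]], grip_force=30)

```text
time_s: 5.25
ee_pos: [0.413, 0.2663, 0.1515]
eef_rot: [3.137, -0.002, 1.661]
force: [1.8, -0.4, 5.0]
grip_width: 0.0014
grip_force: 2.0
```

play_rows(motion=[[[0,0,-0.04,0,0,0,-1],[0,0,-0.12,0,0,0,-1],[0,0,-0.24,0,0,0,-1],[0,0,-0.36,0,0,0,-1],[0,0,-0.48,0,0,0,-1],[0,0,-0.6,0,0,0,-1],[0,0,-0.72,0,0,0,-1],[0,0,-0.8,0,0,0,-1],[0,0,-0.84,0,0,0,-1],[0,0,-0.84,0,0,0,-1]]])

```text
time_s: 6.25
ee_pos: [0.4115, 0.2655, 0.3603]
eef_rot: [3.14, -0.001, 1.661]
force: [0.6, -0.5, -1.1]
grip_width: 0.0006
grip_force: 0.0
```

The fingers shut on nothing. Looking to see why.

```bash
python3 w.py w3 | grep -v tall
```

```text
6.3 [0.4114 0.2654 0.359 ] [-3.141  0.     1.661] [0.5  0.09 1.4  0.   1.65 0.41] [-0.2 -0.8 -0.6]
red
[228.  20.] 1858 mean [0.33  0.479 0.08 ] min [0.293 0.459 0.005] max [0.355 0.507 0.161]
[514. 128.] 86 mean [0.796 0.38  0.032] min [0.79  0.374 0.023] max [0.805 0.386 0.036]
[507. 153.] 73 mean [0.796 0.34  0.032] min [0.79  0.335 0.025] max [0.804 0.346 0.037]
[198. 177.] 2079 mean [0.303 0.266 0.106] min [0.268 0.23  0.005] max [0.328 0.291 0.161]
[424. 304.] 155 mean [0.629 0.132 0.179] min [0.625 0.116 0.171] max [0.64  0.142 0.185]
[411. 367.] 151 mean [0.634 0.028 0.176] min [ 0.628 -0.126  0.009] max [0.744 0.042 0.185]
orange
[316.  76.] 216 mean [0.457 0.419 0.094] min [0.437 0.39  0.074] max [0.47  0.44  0.159]
[293.  89.] 1022 mean [0.427 0.4   0.08 ] min [0.406 0.378 0.006] max [0.454 0.432 0.143]
yellow
[418. 152.] 1216 mean [0.654 0.328 0.02 ] min [0.615 0.287 0.005] max [0.695 0.367 0.026]
[273. 180.] 1122 mean [0.411 0.268 0.086] min [0.381 0.232 0.005] max [0.443 0.3   0.16 ]
blue
[333. 165.] 1021 mean [0.5   0.298 0.077] min [0.482 0.268 0.009] max [0.526 0.33  0.141]
[359. 160.] 91 mean [0.533 0.311 0.098] min [0.509 0.295 0.076] max [0.545 0.326 0.159]
```

View pics/w3.png

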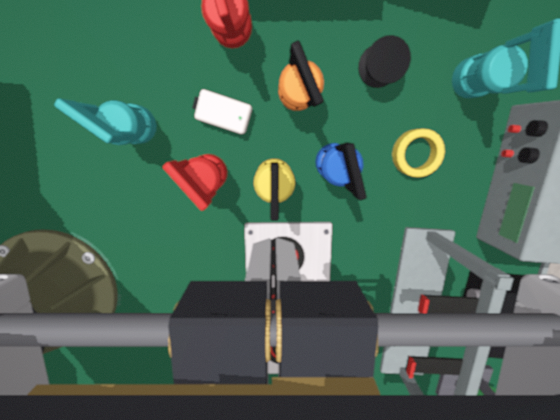

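```bash
python3 - <<'E'
from lan import *
c,T=pickle.load(open("w3.pkl","rb"))
for n,p in (("y",(.412,.2646)),("b",(.5145,.298)),("o",(.439,.409))):
    ce,a,L,W,k=blade(c,T,p); print(n,ce.round(4),"dir",round(a,1),"L",L.round(4),"W",W.round(4),k)
K=c["camera_matrix"];z=c["z_map"];Tt=c["T_tool_cam"]
P=cloud(c,Tt)
for r in range(200,300,6): print(r,[ (P[r,u]*1000).round().tolist() for u in (258,270,285)])
s=camera("side");save(s,"s3"); f=s["frame"][100:300,150:400]; cv2.imwrite("pics/s3c.png",cv2.cvtColor(cv2.resize(f,(750,600),interpolation=cv2.INTER_CUBIC),cv2.COLOR_RGB2BGR))
E
```

```text
y [0.4128 0.2624] dir 95.3 L 0.0736 W 0.0106 506
b [0.5143 0.2986] dir 112.3 L 0.0736 W 0.0112 550
o [0.4383 0.4096] dir 120.6 L 0.0735 W 0.0115 700
200 [[-48.0, -28.0, 359.0], [-13.0, -4.0, 202.0], [-48.0, 22.0, 359.0]]
206 [[-59.0, -28.0, 359.0], [-21.0, -4.0, 202.0], [-59.0, 22.0, 361.0]]
212 [[-71.0, -28.0, 360.0], [-29.0, -4.0, 202.0], [-70.0, 22.0, 359.0]]
218 [[-81.0, -28.0, 357.0], [-38.0, -4.0, 202.0], [-82.0, 22.0, 359.0]]
224 [[-91.0, -28.0, 349.0], [-91.0, -6.0, 349.0], [-90.0, 22.0, 347.0]]
230 [[-101.0, -28.0, 346.0], [-102.0, -6.0, 347.0], [-102.0, 22.0, 348.0]]
236 [[-114.0, -28.0, 349.0], [-114.0, -6.0, 347.0], [-113.0, 22.0, 347.0]]
242 [[9.0, -9.0, -16.0], [8.0, -2.0, -14.0], [9.0, 7.0, -17.0]]
248 [[9.0, -8.0, -27.0], [8.0, -2.0, -23.0], [9.0, 7.0, -27.0]]
254 [[10.0, -8.0, -37.0], [8.0, -1.0, -33.0], [9.0, 7.0, -36.0]]
260 [[9.0, -7.0, -44.0], [8.0, -1.0, -40.0], [9.0, 6.0, -44.0]]
266 [[9.0, -7.0, -50.0], [8.0, -1.0, -48.0], [10.0, 6.0, -53.0]]
272 [[10.0, -7.0, -58.0], [8.0, -1.0, -55.0], [9.0, 6.0, -57.0]]
278 [[9.0, -7.0, -64.0], [8.0, -1.0, -61.0], [9.0, 6.0, -64.0]]
284 [[33.0, -4.0, -114.0], [7.0, -1.0, -66.0], [33.0, 3.0, -115.0]]
290 [[33.0, -4.0, -118.0], [8.0, -1.0, -72.0], [33.0, 3.0, -117.0]]
296 [[33.0, -4.0, -120.0], [8.0, -1.0, -77.0], [33.0, 3.0, -121.0]]
```

View pics/s3c.png

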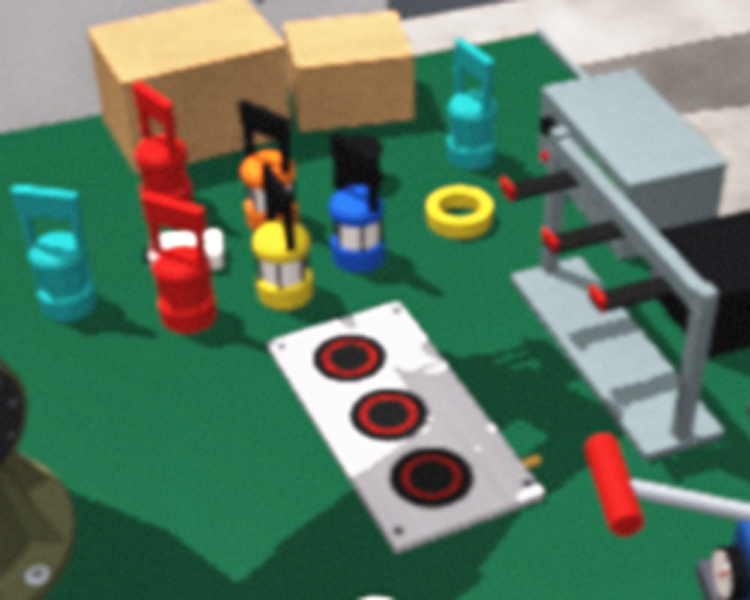

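The lantern is untouched. The wrist view shows the fingertips ending about 14 mm short of the reported TCP (row ~240), not 19 mm beyond it, so the true grasp point is about 31–33 mm above the reported one. I'll reach about 31 mm lower: reported z 0.120 for the grasp.

```bash
sed -i 's/(x,y,.25,a),(x,y,.150,a)/(x,y,.20,a),(x,y,.120,a)/; s/\[(x,y,.150,a)\]/[(x,y,.120,a)]/; s/zt=.36/zt=.32/; s/px,py,.163,pa/px,py,.133,pa/g; s/px,py,.22,pa/px,py,.18,pa/; s/px,py,.30,pa/px,py,.30,pa/' pick.py
python3 - <<'E'
from pick import *
pickplace((.4125,.263,95.2),(.4633,-.0853))
E
```

```text
call
   [0.412, 0.263, 0.2, 1.662] -> [-0.01, 0.005, 0.634] [-0.0, 0.0, -0.0] n 3.2 
   [0.412, 0.263, 0.12, 1.662] -> [-0.009, 0.006, 0.954] [-0.0, 0.0, -0.0] n 1.6 
call
   [0.412, 0.263, 0.12, 1.662] -> [0.0, 0.0, 0.0] [0.0, 0.0, 0.0] n 0.0 
call
   [0.412, 0.263, 0.32, 1.662] -> [0.0, 0.0, -0.8] [0.0, 0.0, 0.0] n 4.0 
call
   [0.438, 0.089, 0.32, 1.664] -> [-0.703, 0.038, 0.0] [0.0, 0.0, -0.0] n 3.5 
call
   [0.463, -0.085, 0.32, 1.667] -> [-0.703, 0.036, 0.0] [-0.0, 0.0, -0.0] n 3.5 
call
   [0.463, -0.085, 0.18, 1.667] -> [0.0, -0.0, 0.56] [0.0, 0.0, 0.0] n 2.8 
   [0.463, -0.085, 0.133, 1.667] -> [0.0, -0.0, 0.748] [0.0, 0.0, 0.0] n 0.9 
call
   [0.463, -0.085, 0.133, 1.667] -> [0.0, 0.0, 0.0] [0.0, 0.0, 0.0] n 0.0 
call
   [0.463, -0.085, 0.3, 1.667] -> [-0.0, 0.0, -0.668] [0.0, 0.0, 0.0] n 3.3
```

play_rows(motion=[[[-0.01,0.005,0.15,0,0,0,0.28],[-0.01,0.005,0.3,0,0,0,0.28],[-0.01,0.005,0.45,0,0,0,0.28],[-0.01,0.005,0.6,0,0,0,0.28],[-0.01,0.005,0.7,0,0,0,0.28],[-0.01,0.005,0.78,0,0,0,0.28],[-0.01,0.005,0.86,0,0,0,0.28],[-0.01,0.005,0.92,0,0,0,0.28],[-0.01,0.005,0.954,0,0,0,0.28],[-0.01,0.005,0.954,0,0,0,0.28]]])

```text
time_s: 7.35
ee_pos: [0.4121, 0.2626, 0.1195]
eef_rot: [-3.139, 0.001, 1.661]
force: [0.5, 0.5, 0.3]
grip_width: 0.0599
grip_force: 0.0
```

play_rows(motion=[[[0,0,0,0,0,0,-1],[0,0,0,0,0,0,-1],[0,0,0,0,0,0,-1],[0,0,0,0,0,0,-1],[0,0,0,0,0,0,-1],[0,0,0,0,0,0,-1],[0,0,0,0,0,0,-1],[0,0,0,0,0,0,-1]]], grip_force=30)

```text
time_s: 8.15
ee_pos: [0.4129, 0.2631, 0.1209]
eef_rot: [3.142, -0.0, 1.661]
force: [0.6, 1.1, 0.1]
grip_width: 0.012
grip_force: 30.0
```

Gripped: width 12.0 mm, 30 N. Carrying it to the far port.

play_rows(motion=[[[0,0,-0.04,0,0,0,-1],[0,0,-0.12,0,0,0,-1],[0,0,-0.24,0,0,0,-1],[0,0,-0.36,0,0,0,-1],[0,0,-0.48,0,0,0,-1],[0,0,-0.6,0,0,0,-1],[0,0,-0.7,0,0,0,-1],[0,0,-0.77,0,0,0,-1],[0,0,-0.8,0,0,0,-1],[0,0,-0.8,0,0,0,-1]]])

```text
time_s: 9.15
ee_pos: [0.4129, 0.2631, 0.3216]
eef_rot: [3.141, -0.0, 1.661]
force: [-0.3, 0.1, -4.0]
grip_width: 0.0119
grip_force: 30.0
```

play_rows(motion=[[[-0.05,0.003,0,0,0,0,-1],[-0.15,0.008,0,0,0,0,-1],[-0.25,0.013,0,0,0,0,-1],[-0.35,0.018,0,0,0,0,-1],[-0.45,0.024,0,0,0,0,-1],[-0.55,0.03,0,0,0,0,-1],[-0.63,0.034,0,0,0,0,-1],[-0.68,0.037,0,0,0,0,-1],[-0.703,0.038,0,0,0,0,-1],[-0.703,0.038,0,0,0,0,-1]]])

```text
time_s: 10.15
ee_pos: [0.4382, 0.0885, 0.3206]
eef_rot: [-3.141, -0.0, 1.66]
force: [-0.3, -0.3, -3.2]
grip_width: 0.0115
grip_force: 30.0
```

play_rows(motion=[[[-0.05,0.003,0,0,0,0,-1],[-0.15,0.008,0,0,0,0,-1],[-0.25,0.013,0,0,0,0,-1],[-0.35,0.018,0,0,0,0,-1],[-0.45,0.024,0,0,0,0,-1],[-0.55,0.03,0,0,0,0,-1],[-0.63,0.034,0,0,0,0,-1],[-0.68,0.035,0,0,0,0,-1],[-0.703,0.036,0,0,0,0,-1],[-0.703,0.036,0,0,0,0,-1]]])

```text
time_s: 11.15
ee_pos: [0.4631, -0.0854, 0.3208]
eef_rot: [-3.141, -0.0, 1.661]
force: [0.6, 0.6, -4.2]
grip_width: 0.0117
grip_force: 30.0
```

```bash
python3 - <<'E'
from h import *
o=get_obs(); print(o["time_s"],o["ee_pos"],o["eef_rot"],o["force"],o["grip_width"])
pa=np.radians(95.5)
pg([[(.4633,-.0853,.133,pa)]])
E
```

```text
11.15 [ 0.46306914 -0.08539348  0.32083719] [-3.14139573e+00 -1.73539225e-04  1.66091042e+00] [ 0.59534553  0.62179469 -4.18414142] 0.011712274054746855
call
   [0.463, -0.085, 0.133, 1.667] -> [0.0, 0.001, 0.751] [-0.0, -0.0, -0.001] n 3.8
```

play_rows(motion=[[[0,0,0.1,0,0,0,-1],[0,0,0.22,0,0,0,-1],[0,0,0.34,0,0,0,-1],[0,0,0.46,0,0,0,-1],[0,0,0.58,0,0,0,-1],[0,0,0.66,0,0,0,-1],[0,0,0.72,0,0,0,-1],[0,0,0.74,0,0,0,-1],[0,0,0.75,0,0,0,-1],[0,0,0.75,0,0,0,-1]]])

```text
time_s: 12.15
ee_pos: [0.4633, -0.085, 0.134]
eef_rot: [3.141, 0.0, 1.662]
force: [-0.6, -0.4, -4.2]
grip_width: 0.0117
grip_force: 30.0
```

play_rows(motion=[[[0,0,0,0,0,0,-1],[0,0,0,0,0,0,-0.3],[0,0,0,0,0,0,0.1],[0,0,0,0,0,0,0.28],[0,0,0,0,0,0,0.28],[0,0,-0.1,0,0,0,0.28],[0,0,-0.25,0,0,0,0.28],[0,0,-0.45,0,0,0,0.28],[0,0,-0.6,0,0,0,0.28],[0,0,-0.6,0,0,0,0.28]]])

```text
time_s: 13.15
ee_pos: [0.4644, -0.0856, 0.2885]
eef_rot: [3.134, 0.003, 1.661]
force: [0.4, -0.7, -0.6]
grip_width: 0.0605
grip_force: 0.0
```

```bash
python3 - <<'E'
from pick import *
o=get_obs(); print(o["time_s"],o["ee_pos"],o["eef_rot"][2],o["force"],o["grip_width"])
x,y,a=.5145,.2985,np.radians(112.4)
s=o["ee_pos"]; 
pg([[((s[0]+x)/2,(s[1]+y)/2,.28,np.radians(104))],[(x,y,.28,a)],[(x,y,.12,a)],[(x,y,.32,a)],[(.4537,.0148,.32,np.radians(95.5))]])
E
```

```text
13.15 [ 0.46438826 -0.08563075  0.28847927] 1.6611399865621008 [ 0.38809417 -0.71661873 -0.58139336] 0.06054296077032644
call
   [0.489, 0.106, 0.28, 1.815] -> [0.756, 0.169, 0.033] [0.001, 0.001, -0.025] n 3.9 
call
   [0.514, 0.298, 0.28, 1.962] -> [0.721, 0.283, 0.0] [0.0, 0.0, -0.023] n 3.9 
call
   [0.514, 0.298, 0.12, 1.962] -> [-0.0, -0.0, 0.64] [0.0, 0.0, 0.0] n 3.2 
call
   [0.514, 0.298, 0.32, 1.962] -> [0.0, 0.0, -0.8] [0.0, 0.0, 0.0] n 4.0 
call
   [0.454, 0.015, 0.32, 1.667] -> [-0.956, -0.657, -0.0] [0.0, -0.0, 0.047] n 5.8
```

play_rows(motion=[[[0.2,0.04,0.01,0,0,-0.006,0.28],[0.4,0.09,0.02,0,0,-0.013,0.28],[0.6,0.13,0.03,0,0,-0.02,0.28],[0.756,0.169,0.03,0,0,-0.025,0.28],[0.756,0.169,0.03,0,0,-0.025,0.28],[0.756,0.169,0.03,0,0,-0.025,0.28]]])

```text
time_s: 13.75
ee_pos: [0.4878, 0.1072, 0.2751]
eef_rot: [-3.14, 0.0, 1.82]
force: [1.3, -0.4, 0.7]
grip_width: 0.0603
grip_force: 0.0
```

play_rows(motion=[[[0.2,0.08,0,0,0,-0.006,0.28],[0.4,0.16,0,0,0,-0.013,0.28],[0.6,0.23,0,0,0,-0.02,0.28],[0.721,0.283,0,0,0,-0.023,0.28],[0.721,0.283,0,0,0,-0.023,0.28],[0.721,0.283,0,0,0,-0.023,0.28],[0.721,0.283,0,0,0,-0.023,0.28]]])

```text
time_s: 14.45
ee_pos: [0.5129, 0.2971, 0.276]
eef_rot: [-3.141, 0.0, 1.961]
force: [0.0, -0.8, -0.2]
grip_width: 0.0599
grip_force: 0.0
```

```bash
cat > chk.py <<'E'
from lan import *
def look(**near):
    c=camera("wrist");T=wristT(c);o=get_obs();print(o["time_s"],np.round(o["ee_pos"],4),np.round(o["eef_rot"],3))
    for n,p in near.items():
        try:
            ce,a,L,W,k=blade(c,T,p[:2],zr=p[2:] or (.154,.168)); print(n,ce.round(4),"dir",round(a,1),"L",L.round(4),"W",W.round(4),k)
        except Exception as e: print(n,"none",e)
    return c,T
E
python3 - <<'E'
from chk import *
look(b=(.5145,.2985),o=(.438,.41))
a=np.radians(112.4); pg([[(.5145,.2985,.12,a)]])
E
```

```text
14.5 [0.5129 0.2971 0.2762] [3.141 0.    1.96 ]
b [0.5153 0.2989] dir 112.9 L 0.0734 W 0.011 800
o [0.4395 0.4094] dir 120.5 L 0.0733 W 0.0116 1147
call
   [0.514, 0.298, 0.12, 1.962] -> [0.003, 0.008, 0.625] [0.0, 0.0, -0.0] n 3.1
```

play_rows(motion=[[[0.003,0.01,0.12,0,0,0,0.28],[0.003,0.01,0.24,0,0,0,0.28],[0.003,0.01,0.36,0,0,0,0.28],[0.003,0.01,0.48,0,0,0,0.28],[0.003,0.01,0.58,0,0,0,0.28],[0.003,0.01,0.625,0,0,0,0.28],[0.003,0.01,0.625,0,0,0,0.28],[0.003,0.01,0.625,0,0,0,0.28]]])

```text
time_s: 15.3
ee_pos: [0.5152, 0.3003, 0.1211]
eef_rot: [3.14, -0.0, 1.962]
force: [0.3, -0.0, 0.6]
grip_width: 0.0603
grip_force: 0.0
```

play_rows(motion=[[[0,0,0,0,0,0,-1],[0,0,0,0,0,0,-1],[0,0,0,0,0,0,-1],[0,0,0,0,0,0,-1],[0,0,0,0,0,0,-1],[0,0,0,0,0,0,-1],[0,0,0,0,0,0,-1],[0,0,0,0,0,0,-1]]], grip_force=30)

```text
time_s: 16.1
ee_pos: [0.5146, 0.3005, 0.1196]
eef_rot: [-3.142, 0.0, 1.963]
force: [0.9, 1.1, -0.6]
grip_width: 0.0116
grip_force: 30.0
```

play_rows(motion=[[[0,0,-0.04,0,0,0,-1],[0,0,-0.12,0,0,0,-1],[0,0,-0.24,0,0,0,-1],[0,0,-0.36,0,0,0,-1],[0,0,-0.48,0,0,0,-1],[0,0,-0.6,0,0,0,-1],[0,0,-0.7,0,0,0,-1],[0,0,-0.77,0,0,0,-1],[0,0,-0.8,0,0,0,-1],[0,0,-0.8,0,0,0,-1]]])

```text
time_s: 17.1
ee_pos: [0.5146, 0.3005, 0.3204]
eef_rot: [3.141, -0.0, 1.963]
force: [-0.1, 0.2, -4.0]
grip_width: 0.0118
grip_force: 30.0
```

play_rows(motion=[[[-0.1,-0.07,0,0,0,0.005,-1],[-0.22,-0.15,0,0,0,0.011,-1],[-0.34,-0.23,0,0,0,0.017,-1],[-0.46,-0.31,0,0,0,0.023,-1],[-0.58,-0.39,0,0,0,0.029,-1],[-0.7,-0.48,0,0,0,0.035,-1],[-0.82,-0.56,0,0,0,0.041,-1],[-0.92,-0.63,0,0,0,0.046,-1],[-0.95,-0.65,0,0,0,0.047,-1],[-0.95,-0.65,0,0,0,0.047,-1]]])

```text
time_s: 18.1
ee_pos: [0.4548, 0.0183, 0.3191]
eef_rot: [-3.141, -0.0, 1.666]
force: [0.4, -0.8, -2.7]
grip_width: 0.0118
grip_force: 30.0
```

```bash
python3 - <<'E'
from h import *
o=get_obs(); print(o["time_s"],o["ee_pos"],o["eef_rot"],o["force"],o["grip_width"])
pg([[(.4537,.0148,.133,np.radians(95.5))]])
E
```

```text
18.1 [0.45479607 0.01827635 0.31906066] [-3.14060989e+00 -2.14711462e-04  1.66592651e+00] [ 0.43379961 -0.77811194 -2.69297214] 0.01177005370177417
call
   [0.454, 0.015, 0.133, 1.667] -> [-0.014, -0.005, 0.744] [-0.0, -0.0, -0.0] n 3.7
```

play_rows(motion=[[[-0.014,-0.005,0.1,0,0,0,-1],[-0.014,-0.005,0.22,0,0,0,-1],[-0.014,-0.005,0.34,0,0,0,-1],[-0.014,-0.005,0.46,0,0,0,-1],[-0.014,-0.005,0.58,0,0,0,-1],[-0.014,-0.005,0.66,0,0,0,-1],[-0.014,-0.005,0.71,0,0,0,-1],[-0.014,-0.005,0.735,0,0,0,-1],[-0.014,-0.005,0.745,0,0,0,-1],[-0.014,-0.005,0.745,0,0,0,-1]]])

```text
time_s: 19.1
ee_pos: [0.4545, 0.0155, 0.1339]
eef_rot: [3.141, 0.0, 1.668]
force: [0.1, -0.7, -3.0]
grip_width: 0.012
grip_force: 30.0
```

play_rows(motion=[[[0,0,0,0,0,0,-1],[0,0,0,0,0,0,-0.3],[0,0,0,0,0,0,0.1],[0,0,0,0,0,0,0.28],[0,0,0,0,0,0,0.28],[0,0,-0.1,0,0,0,0.28],[0,0,-0.25,0,0,0,0.28],[0,0,-0.45,0,0,0,0.28],[0,0,-0.6,0,0,0,0.28],[0,0,-0.6,0,0,0,0.28]]])

```text
time_s: 20.1
ee_pos: [0.4556, 0.0153, 0.2884]
eef_rot: [3.133, 0.001, 1.667]
force: [0.8, 0.2, -0.6]
grip_width: 0.0601
grip_force: 0.0
```

```bash
python3 - <<'E'
from h import *
o=get_obs(); print(o["time_s"],o["ee_pos"],o["eef_rot"],o["force"],o["grip_width"])
x,y,a=.439,.4095,np.radians(120.6)
pg([[(.446,.2,.28,np.radians(108))],[(x,y,.28,a)],[(x,y,.12,a)],[(x,y,.32,a)],[(.441,.26,.32,np.radians(108))],[(.4438,.1135,.32,np.radians(95.5))]],(.4537,.0148,.283,np.radians(95.5)))
E
```

```text
20.1 [0.45557093 0.01525721 0.28838017] [3.13344534e+00 1.17167678e-03 1.66742945e+00] [ 0.84785583  0.15885887 -0.55663358] 0.06009131970265177
call
   [0.446, 0.2, 0.28, 1.885] -> [0.74, 0.04, 0.012] [0.0, 0.0, -0.035] n 3.7 
call
   [0.439, 0.41, 0.28, 2.105] -> [0.806, 0.232, 0.0] [-0.0, 0.0, -0.035] n 4.2 
call
   [0.439, 0.41, 0.12, 2.105] -> [0.0, -0.0, 0.64] [0.0, 0.0, 0.0] n 3.2 
call
   [0.439, 0.41, 0.32, 2.105] -> [0.0, 0.0, -0.8] [0.0, 0.0, 0.0] n 4.0 
call
   [0.441, 0.26, 0.32, 1.885] -> [-0.519, -0.298, -0.0] [0.0, -0.0, 0.035] n 3.0 
call
   [0.444, 0.114, 0.32, 1.667] -> [-0.561, -0.17, -0.0] [-0.0, -0.0, 0.035] n 2.9
```

play_rows(motion=[[[0.2,0.01,0.01,0,0,-0.009,0.28],[0.4,0.02,0.01,0,0,-0.018,0.28],[0.6,0.03,0.01,0,0,-0.027,0.28],[0.74,0.04,0.01,0,0,-0.035,0.28],[0.74,0.04,0.01,0,0,-0.035,0.28],[0.74,0.04,0.01,0,0,-0.035,0.28]]])

```text
time_s: 20.7
ee_pos: [0.446, 0.2006, 0.2801]
eef_rot: [-3.14, 0.0, 1.888]
force: [-0.7, 0.5, -0.3]
grip_width: 0.0602
grip_force: 0.0
```

play_rows(motion=[[[0.2,0.06,0,0,0,-0.009,0.28],[0.4,0.12,0,0,0,-0.018,0.28],[0.6,0.18,0,0,0,-0.027,0.28],[0.75,0.22,0,0,0,-0.035,0.28],[0.806,0.232,0,0,0,-0.035,0.28],[0.806,0.232,0,0,0,-0.035,0.28],[0.806,0.232,0,0,0,-0.035,0.28]]])

```text
time_s: 21.4
ee_pos: [0.4393, 0.4083, 0.2808]
eef_rot: [-3.141, 0.0, 2.105]
force: [0.7, -0.6, -0.1]
grip_width: 0.06
grip_force: 0.0
```

```bash
python3 - <<'E'
from chk import *
look(o=(.439,.41))
pg([[(.439,.4095,.12,np.radians(120.6))]])
E
```

```text
21.45 [0.4394 0.4081 0.2812] [3.141 0.    2.105]
o [0.4388 0.4103] dir 120.6 L 0.0729 W 0.0117 834
call
   [0.439, 0.41, 0.12, 2.105] -> [0.006, 0.001, 0.645] [0.0, 0.0, -0.0] n 3.2
```

play_rows(motion=[[[0.006,0,0.12,0,0,0,0.28],[0.006,0,0.24,0,0,0,0.28],[0.006,0,0.36,0,0,0,0.28],[0.006,0,0.48,0,0,0,0.28],[0.006,0,0.59,0,0,0,0.28],[0.006,0,0.645,0,0,0,0.28],[0.006,0,0.645,0,0,0,0.28],[0.006,0,0.645,0,0,0,0.28]]])

```text
time_s: 22.25
ee_pos: [0.4387, 0.411, 0.1212]
eef_rot: [3.14, -0.0, 2.106]
force: [-0.9, 0.5, 0.3]
grip_width: 0.0604
grip_force: 0.0
```

play_rows(motion=[[[0,0,0,0,0,0,-1],[0,0,0,0,0,0,-1],[0,0,0,0,0,0,-1],[0,0,0,0,0,0,-1],[0,0,0,0,0,0,-1],[0,0,0,0,0,0,-1],[0,0,0,0,0,0,-1],[0,0,0,0,0,0,-1]]], grip_force=30)

```text
time_s: 23.05
ee_pos: [0.4378, 0.4112, 0.1196]
eef_rot: [-3.141, -0.0, 2.107]
force: [0.1, 0.6, -0.8]
grip_width: 0.0113
grip_force: 30.0
```

play_rows(motion=[[[0,0,-0.04,0,0,0,-1],[0,0,-0.12,0,0,0,-1],[0,0,-0.24,0,0,0,-1],[0,0,-0.36,0,0,0,-1],[0,0,-0.48,0,0,0,-1],[0,0,-0.6,0,0,0,-1],[0,0,-0.7,0,0,0,-1],[0,0,-0.77,0,0,0,-1],[0,0,-0.8,0,0,0,-1],[0,0,-0.8,0,0,0,-1]]])

```text
time_s: 24.05
ee_pos: [0.438, 0.4113, 0.3205]
eef_rot: [3.14, -0.0, 2.107]
force: [0.3, -0.2, -2.9]
grip_width: 0.0116
grip_force: 30.0
```

play_rows(motion=[[[-0.07,-0.04,0,0,0,0.005,-1],[-0.17,-0.1,0,0,0,0.011,-1],[-0.27,-0.155,0,0,0,0.018,-1],[-0.37,-0.21,0,0,0,0.025,-1],[-0.47,-0.27,0,0,0,0.032,-1],[-0.519,-0.298,0,0,0,0.035,-1],[-0.519,-0.298,0,0,0,0.035,-1]]])

```text
time_s: 24.75
ee_pos: [0.4402, 0.2605, 0.3193]
eef_rot: [-3.141, 0.0, 1.886]
force: [0.6, -0.5, -2.0]
grip_width: 0.0118
grip_force: 30.0
```

play_rows(motion=[[[-0.07,-0.02,0,0,0,0.005,-1],[-0.17,-0.05,0,0,0,0.011,-1],[-0.27,-0.08,0,0,0,0.018,-1],[-0.37,-0.11,0,0,0,0.025,-1],[-0.47,-0.14,0,0,0,0.032,-1],[-0.54,-0.16,0,0,0,0.035,-1],[-0.561,-0.17,0,0,0,0.035,-1],[-0.561,-0.17,0,0,0,0.035,-1],[-0.561,-0.17,0,0,0,0.035,-1]]])

```text
time_s: 25.65
ee_pos: [0.4435, 0.116, 0.3195]
eef_rot: [-3.141, -0.0, 1.669]
force: [-0.9, 0.1, -3.2]
grip_width: 0.0122
grip_force: 30.0
```

```bash
python3 - <<'E'
from h import *
o=get_obs(); print(o["time_s"],o["ee_pos"],o["eef_rot"],o["force"],o["grip_width"])
pg([[(.4438,.1135,.133,np.radians(95.5))]])
E
```

```text
25.65 [0.44349437 0.11604914 0.31949064] [-3.14124860e+00 -2.27871613e-04  1.66880963e+00] [-0.85224217  0.08092684 -3.1648129 ] 0.012179799934444254
call
   [0.444, 0.114, 0.133, 1.667] -> [-0.01, 0.0, 0.746] [-0.0, -0.0, 0.0] n 3.7
```

play_rows(motion=[[[-0.01,0,0.1,0,0,0,-1],[-0.01,0,0.22,0,0,0,-1],[-0.01,0,0.34,0,0,0,-1],[-0.01,0,0.46,0,0,0,-1],[-0.01,0,0.58,0,0,0,-1],[-0.01,0,0.66,0,0,0,-1],[-0.01,0,0.71,0,0,0,-1],[-0.01,0,0.735,0,0,0,-1],[-0.01,0,0.745,0,0,0,-1],[-0.01,0,0.745,0,0,0,-1]]])

```text
time_s: 26.65
ee_pos: [0.444, 0.1129, 0.1339]
eef_rot: [3.141, -0.0, 1.668]
force: [-0.4, 0.6, -2.1]
grip_width: 0.0119
grip_force: 30.0
```

play_rows(motion=[[[0,0,0,0,0,0,-1],[0,0,0,0,0,0,-0.3],[0,0,0,0,0,0,0.1],[0,0,0,0,0,0,0.28],[0,0,0,0,0,0,0.28],[0,0,-0.1,0,0,0,0.28],[0,0,-0.25,0,0,0,0.28],[0,0,-0.45,0,0,0,0.28],[0,0,-0.65,0,0,0,0.28],[0,0,-0.8,0,0,0,0.28]]])

```text
time_s: 27.65
ee_pos: [0.4437, 0.1127, 0.3368]
eef_rot: [3.139, -0.0, 1.667]
force: [-0.4, 0.5, -0.7]
grip_width: 0.0602
grip_force: 0.0
```

play_rows(motion=[[[-0.1,0,-0.2,0,0,0,0.28],[-0.2,0,-0.32,0,0,0,0.28],[-0.2,0,-0.32,0,0,0,0.28],[-0.2,0,-0.32,0,0,0,0.28],[-0.2,0,-0.32,0,0,0,0.28]]])

```text
time_s: 28.15
ee_pos: [0.4483, 0.0632, 0.4123]
eef_rot: [-3.14, -0.0, 1.668]
force: [-0.3, -0.5, -0.0]
grip_width: 0.0603
grip_force: 0.0
```

```bash
python3 - <<'E'
from chk import *
c,T=look(o=(.4438,.1135,.166,.180),b=(.4537,.0148,.166,.180),y=(.4633,-.0853,.166,.180)); save(c,"w5")
P=cloud(c,T)
from m import blobs
blobs(c,P,(0,120,60),(8,255,255),(0.09,0.25),20,1)
E
```

```text
28.2 [0.4483 0.0633 0.4123] [-3.14  -0.     1.668]
o [0.4437 0.1115] dir 95.6 L 0.0735 W 0.0099 438
b [0.4537 0.0158] dir 95.0 L 0.0729 W 0.0119 419
y [ 0.463  -0.0843] dir 95.1 L 0.0736 W 0.0112 346
[177.  28.] 714 mean [0.302 0.255 0.153] min [0.268 0.23  0.09 ] max [0.326 0.287 0.163]
[412. 151.] 144 mean [0.629 0.129 0.182] min [0.625 0.117 0.174] max [0.638 0.141 0.188]
[399. 222.] 127 mean [0.633 0.03  0.182] min [0.629 0.017 0.174] max [0.641 0.042 0.187]
[386. 280.] 47 mean [ 0.634 -0.064  0.178] min [ 0.631 -0.08   0.172] max [ 0.642 -0.058  0.187]
[313. 381.] 75 mean [ 0.545 -0.255  0.182] min [ 0.533 -0.259  0.173] max [ 0.558 -0.253  0.19 ]
```

View pics/w5.png

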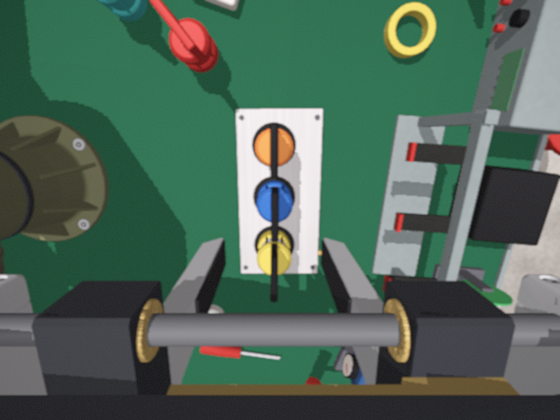

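Picture: all three lanterns stand on their ports (orange (274,146), blue (275,200), yellow (275,250)), blade centres within 2 mm of the ports. Now look at the pump grip.

play_rows(motion=[[[-0.3,0,0,0,0,0,-1],[-0.6,0.08,0,0,0,0,-1],[-0.9,0.13,0,0,0,0,-1],[-0.9,0.13,0,0,0,0,-1],[-0.9,0.13,0,0,0,0,-1],[-0.9,0.13,0,0,0,0,-1],[-0.9,0.13,0,0,0,0,-1]]])

```text
time_s: 28.9
ee_pos: [0.5027, -0.1576, 0.4124]
eef_rot: [-3.14, -0.001, 1.667]
force: [0.1, 0.6, 0.4]
grip_width: 0.0076
grip_force: 0.0
```

play_rows(motion=[[[-0.3,0,0,0,0,0,-1],[-0.6,0,0,0,0,0,-1],[-0.85,0,0.05,0,0,0,-1],[-0.85,0,0.05,0,0,0,-1],[-0.85,0,0.05,0,0,0,-1],[-0.85,0,0.05,0,0,0,-1],[-0.85,0,0.05,0,0,0,-1]]])

```text
time_s: 29.6
ee_pos: [0.5236, -0.3677, 0.4013]
eef_rot: [3.141, 0.0, 1.669]
force: [0.2, 0.3, 0.4]
grip_width: 0.0003
grip_force: 0.0
```

```bash
python3 - <<'E'
from chk import *
c,T=look(); save(c,"w6"); pickle.dump((c,T),open("w6.pkl","wb"))
P=cloud(c,T)
hsv=cv2.cvtColor(c["frame"],cv2.COLOR_RGB2HSV); m=cv2.inRange(hsv,(0,120,60),(8,255,255))|cv2.inRange(hsv,(170,120,60),(180,255,255))
m[(P[...,2]<.16)|(P[...,2]>.23)|(abs(P[...,0]-.54)>.06)|(abs(P[...,1]+.3)>.09)]=0
q=P[m>0]; z=np.percentile(q[:,2],98); t=q[q[:,2]>z-.008]
u=np.linalg.svd(t[:,:2]-t[:,:2].mean(0),full_matrices=False)[2][0]; s=(t[:,:2]-t[:,:2].mean(0))@u
print(len(q),"ztop",z,"axis deg",np.degrees(np.arctan2(u[1],u[0]))%180,"len",np.ptp(s),"cen",t[:,:2].mean(0)+u*(s.max()+s.min())/2)
E
```

```text
29.65 [ 0.5236 -0.3675  0.4018] [3.141e+00 1.000e-03 1.669e+00]
1527 ztop 0.20128340156458854 axis deg 77.41100705950407 len 0.08935186813172435 cen [ 0.53720905 -0.29910196]
```

View pics/w6.png

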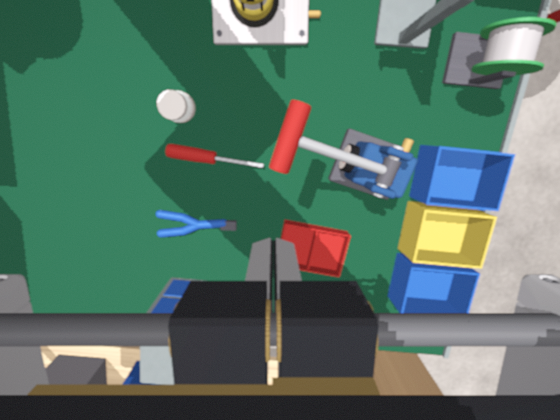

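Grip: centre (0.537,-0.299), top z 0.199 as expected, axis 77.4°, length 89 mm. Planning the stroke along its arc.

```bash
python3 - <<'E'
from h import *
a=np.radians(77.4); d=np.array([np.cos(a-np.pi/2),np.sin(a-np.pi/2)]); piv=np.array([.537,-.299])+.1658*d
W=[]
for th in (.40,.26,.125,-.01,-.10,-.15,-.17):
    g=piv-.18*np.cos(th)*d; W.append((*g,.115+.18*np.sin(th)+.001,a))
print(piv)
st=(.537,-.299,.23,a)
pg([[(.537,-.299,.32,a)]]); pg([[st]],(.537,-.299,.32,a)); pg([W],st); pg([W[::-1]],W[-1])
E
```

```text
[ 0.698807   -0.33516815]
call
   [0.537, -0.299, 0.32, 1.351] -> [0.268, 0.08, 0.327] [0.0, 0.0, 0.051] n 2.2 
call
   [0.537, -0.299, 0.23, 1.351] -> [0.0, -0.0, 0.36] [0.0, 0.0, 0.0] n 1.8 
call
   [0.537, -0.299, 0.186, 1.351] -> [-0.0, 0.0, 0.176] [0.0, 0.0, 0.0] n 0.9 
   [0.529, -0.297, 0.162, 1.351] -> [0.0, -0.033, 0.271] [0.0, 0.0, 0.0] n 0.5 
   [0.525, -0.296, 0.138, 1.351] -> [-0.0, -0.051, 0.366] [0.0, 0.0, 0.0] n 0.5 
   [0.523, -0.296, 0.114, 1.351] -> [0.0, -0.057, 0.463] [0.0, 0.0, 0.0] n 0.5 
   [0.524, -0.296, 0.098, 1.351] -> [0.0, -0.053, 0.528] [0.0, 0.0, 0.0] n 0.3 
   [0.525, -0.296, 0.089, 1.351] -> [0.0, -0.049, 0.564] [0.0, 0.0, 0.0] n 0.2 
   [0.526, -0.296, 0.086, 1.351] -> [-0.0, -0.046, 0.578] [0.0, 0.0, 0.0] n 0.1 
call
   [0.526, -0.296, 0.086, 1.351] -> [0.0, 0.0, 0.0] [0.0, 0.0, 0.0] n 0.0 
   [0.525, -0.296, 0.089, 1.351] -> [0.0, -0.002, -0.014] [0.0, 0.0, 0.0] n 0.1 
   [0.524, -0.296, 0.098, 1.351] -> [0.0, -0.007, -0.05] [0.0, 0.0, 0.0] n 0.2 
   [0.523, -0.296, 0.114, 1.351] -> [0.0, -0.01, -0.115] [0.0, 0.0, 0.0] n 0.3 
   [0.525, -0.296, 0.138, 1.351] -> [0.0, -0.005, -0.212] [0.0, 0.0, 0.0] n 0.5 
   [0.529, -0.297, 0.162, 1.351] -> [0.0, 0.014, -0.307] [0.0, 0.0, 0.0] n 0.5 
   [0.537, -0.299, 0.186, 1.351] -> [0.0, 0.046, -0.402] [0.0, 0.0, 0.0] n 0.5
```

play_rows(motion=[[[0.13,0.04,0.16,0,0,0.02,-1],[0.268,0.08,0.327,0,0,0.04,-1],[0.268,0.08,0.327,0,0,0.051,-1],[0.268,0.08,0.327,0,0,0.051,-1],[0.268,0.08,0.327,0,0,0.051,-1],[0.268,0.08,0.327,0,0,0.051,-1]]])

```text
time_s: 30.25
ee_pos: [0.5367, -0.3011, 0.3208]
eef_rot: [3.139, 0.001, 1.349]
force: [0.2, -1.0, 0.3]
grip_width: 0.0007
grip_force: 0.0
```

play_rows(motion=[[[0,0,0.12,0,0,0,-1],[0,0,0.24,0,0,0,-1],[0,0,0.36,0,0,0,-1],[0,0,0.36,0,0,0,-1],[0,0,0.36,0,0,0,-1]]])

```text
time_s: 30.75
ee_pos: [0.5368, -0.3014, 0.2307]
eef_rot: [3.14, 0.0, 1.347]
force: [0.5, -0.4, 1.2]
grip_width: 0.0005
grip_force: 0.0
```

play_rows(motion=[[[0,0,0.1,0,0,0,-1],[0,0,0.176,0,0,0,-1],[0,-0.016,0.22,0,0,0,-1],[0,-0.033,0.271,0,0,0,-1],[0,-0.042,0.32,0,0,0,-1],[0,-0.051,0.366,0,0,0,-1],[0,-0.055,0.42,0,0,0,-1],[0,-0.057,0.463,0,0,0,-1],[0,-0.055,0.49,0,0,0,-1],[0,-0.054,0.51,0,0,0,-1]]])

```text
time_s: 31.75
ee_pos: [0.5235, -0.2984, 0.1035]
eef_rot: [3.14, 0.001, 1.347]
force: [-5.3, 1.8, 7.9]
grip_width: 0.0003
grip_force: 3.8
```

```bash
cat > lev.py <<'E'
from h import *
import cv2
o=get_obs();print(o["time_s"],np.round(o["ee_pos"],4),"F",np.round(o["force"],1),"M",np.round(o["moment"],2))
s=camera("side"); P=cloud(s)
hsv=cv2.cvtColor(s["frame"],cv2.COLOR_RGB2HSV); m=cv2.inRange(hsv,(0,120,60),(8,255,255))|cv2.inRange(hsv,(170,120,60),(180,255,255))
m[(P[...,2]<.06)|(P[...,2]>.23)|(abs(P[...,0]-.53)>.06)|(abs(P[...,1]+.3)>.09)]=0
q=P[m>0]; print("grip pts",len(q),"ztop",np.percentile(q[:,2],98).round(4),"-> th",((np.percentile(q[:,2],98)-.002-.014-.115)/.18).round(3))
E
python3 lev.py
```

```text
31.75 [ 0.5235 -0.2984  0.1035] F [-5.3  1.8  7.9] M [ 0.31  1.   -0.02]
grip pts 225 ztop 0.114 -> th -0.094
```

play_rows(motion=[[[0,0.002,0.025,0,0,0,-1],[0,0.004,0.045,0,0,0,-1],[0,0.006,0.058,0,0,0,-1],[0,0.006,0.058,0,0,0,-1]]])

```text
time_s: 32.2
ee_pos: [0.525, -0.2989, 0.0918]
eef_rot: [3.14, 0.001, 1.347]
force: [-18.5, 7.4, 30.7]
grip_width: 0.0006
grip_force: 15.7
```

```bash
python3 lev.py
```

```text
32.2 [ 0.525  -0.2989  0.0918] F [-18.5   7.4  30.7] M [ 1.59  3.7  -0.03]
grip pts 227 ztop 0.1022 -> th -0.16
```

Stop reached (30 N, th ≈ -0.15). Back up.

play_rows(motion=[[[0,-0.004,-0.05,0,0,0,-1],[0,-0.008,-0.115,0,0,0,-1],[0,-0.003,-0.21,0,0,0,-1],[0,0.015,-0.31,0,0,0,-1],[0,0.048,-0.4,0,0,0,-1],[0,0.048,-0.5,0,0,0,-1],[0,0.048,-0.568,0,0,0,-1],[0,0.048,-0.568,0,0,0,-1],[0,0.048,-0.568,0,0,0,-1]]])

```text
time_s: 33.15
ee_pos: [0.5366, -0.3009, 0.2295]
eef_rot: [3.14, 0.0, 1.347]
force: [0.0, -0.1, -1.0]
grip_width: 0.0002
grip_force: 0.0
```

```bash
python3 lev.py; python3 - <<'E'
from h import *
s=camera("side"); P=cloud(s)
from m import blobs
for h in ((10,18),(22,33),(105,122)):
    print(h); blobs(s,P,(h[0],120,60),(h[1],255,255),(0.02,.2),30)
E
```

```text
33.15 [ 0.5366 -0.3009  0.2295] F [ 0.  -0.1 -1. ] M [-0.11 -0.02  0.  ]
grip pts 356 ztop 0.2012 -> th 0.39
(10, 18)
[192. 140.] 123 mean [0.299 0.588 0.072] min [0.288 0.561 0.02 ] max [0.311 0.675 0.133]
[219. 142.] 248 mean [0.401 0.577 0.047] min [0.359 0.564 0.02 ] max [0.474 0.589 0.098]
[264. 203.] 147 mean [0.435 0.095 0.094] min [0.413 0.04  0.076] max [0.461 0.14  0.139]
[262. 219.] 63 mean [0.422 0.09  0.033] min [0.412 0.079 0.02 ] max [0.437 0.109 0.044]
(22, 33)
[303. 168.] 112 mean [0.655 0.321 0.023] min [0.617 0.28  0.02 ] max [0.698 0.364 0.028]
[292. 241.] 283 mean [ 0.455 -0.098  0.095] min [ 0.431 -0.124  0.027] max [ 0.486 -0.011  0.145]
[294. 259.] 157 mean [ 0.456 -0.109  0.034] min [ 0.431 -0.123  0.02 ] max [ 0.491 -0.078  0.062]
[489. 306.] 1625 mean [ 0.855 -0.446  0.051] min [ 0.791 -0.504  0.02 ] max [ 0.925 -0.39   0.074]
(105, 122)
[278. 220.] 226 mean [ 0.446 -0.     0.097] min [ 0.423 -0.062  0.077] max [0.479 0.041 0.143]
[275. 238.] 74 mean [ 0.434 -0.007  0.032] min [ 0.422 -0.021  0.02 ] max [0.45  0.023 0.046]
[440. 282.] 2467 mean [ 0.779 -0.346  0.064] min [ 0.652 -0.394  0.02 ] max [ 0.925 -0.291  0.138]
[412. 263.] 83 mean [ 0.7   -0.312  0.13 ] min [ 0.685 -0.319  0.115] max [ 0.719 -0.303  0.138]
[522. 344.] 2101 mean [ 0.856 -0.564  0.049] min [ 0.791 -0.613  0.02 ] max [ 0.925 -0.511  0.076]
```

First stroke done, the lever is back up and the lanterns are in place. Second and third strokes.

play_rows(motion=[[[0,0,0.1,0,0,0,-1],[0,0,0.176,0,0,0,-1],[0,-0.025,0.25,0,0,0,-1],[0,-0.042,0.32,0,0,0,-1],[0,-0.055,0.42,0,0,0,-1],[0,-0.057,0.48,0,0,0,-1],[0,-0.053,0.53,0,0,0,-1],[0,-0.05,0.555,0,0,0,-1],[0,-0.049,0.563,0,0,0,-1],[0,-0.049,0.563,0,0,0,-1]]])

```text
time_s: 34.25
ee_pos: [0.5232, -0.298, 0.0911]
eef_rot: [-3.139, 0.0, 1.347]
force: [-25.4, 10.8, 39.9]
grip_width: 0.0004
grip_force: 20.8
```

```bash
python3 lev.py
```

```text
34.25 [ 0.5232 -0.298   0.0911] F [-25.4  10.8  39.9] M [2.07 4.88 0.03]
grip pts 213 ztop 0.103 -> th -0.156
```

play_rows(motion=[[[0,-0.004,-0.05,0,0,0,-1],[0,-0.008,-0.115,0,0,0,-1],[0,-0.003,-0.21,0,0,0,-1],[0,0.015,-0.31,0,0,0,-1],[0,0.048,-0.4,0,0,0,-1],[0,0.048,-0.5,0,0,0,-1],[0,0.048,-0.563,0,0,0,-1],[0,0.048,-0.563,0,0,0,-1],[0,0.048,-0.563,0,0,0,-1]]])

```text
time_s: 35.2
ee_pos: [0.536, -0.3006, 0.2279]
eef_rot: [-3.14, -0.0, 1.347]
force: [0.6, -0.3, -0.1]
grip_width: 0.0006
grip_force: 0.0
```

```bash
cat > ext.py <<'E'
from h import *
s=camera("side"); P=cloud(s); hsv=cv2.cvtColor(s["frame"],cv2.COLOR_RGB2HSV)
for n,h,x,y in (("o",(10,18),.444,.113),("b",(105,122),.454,.014),("y",(22,33),.463,-.085)):
    m=(cv2.inRange(hsv,(h[0],120,60),(h[1],255,255))>0)&(P[...,2]>.02)&(P[...,2]<.1)&(np.hypot(P[...,0]-x,P[...,1]-y)<.11)
    q=P[m]; print(n,m.sum(),np.percentile(q,2,axis=0).round(3)+0.031)
E
python3 lev.py; python3 ext.py
```

```text
35.2 [ 0.536  -0.3006  0.2279] F [ 0.6 -0.3 -0.1] M [-0.04 -0.04  0.05]
grip pts 351 ztop 0.2008 -> th 0.388
o 186 [0.444 0.108 0.053]
b 263 [0.454 0.011 0.054]
y 406 [ 0.463 -0.089  0.052]
```

play_rows(motion=[[[0,0,0.09,0,0,0,-1],[0,0,0.166,0,0,0,-1],[0,-0.025,0.24,0,0,0,-1],[0,-0.042,0.31,0,0,0,-1],[0,-0.055,0.41,0,0,0,-1],[0,-0.057,0.47,0,0,0,-1],[0,-0.053,0.52,0,0,0,-1],[0,-0.05,0.54,0,0,0,-1],[0,-0.049,0.546,0,0,0,-1],[0,-0.049,0.546,0,0,0,-1]]])

```text
time_s: 36.3
ee_pos: [0.5227, -0.2977, 0.0926]
eef_rot: [-3.137, -0.001, 1.347]
force: [-14.6, 3.6, 16.5]
grip_width: 0.0003
grip_force: 8.6
```

```bash
python3 lev.py
```

```text
36.3 [ 0.5227 -0.2977  0.0926] F [-14.6   3.6  16.5] M [ 0.81  2.79 -0.04]
grip pts 210 ztop 0.1044 -> th -0.148
```

play_rows(motion=[[[0,-0.004,-0.05,0,0,0,-1],[0,-0.008,-0.115,0,0,0,-1],[0,-0.003,-0.21,0,0,0,-1],[0,0.015,-0.31,0,0,0,-1],[0,0.048,-0.4,0,0,0,-1],[0,0.048,-0.5,0,0,0,-1],[0,0.048,-0.546,0,0,0,-1],[0,0.048,-0.546,0,0,0,-1],[0,0.048,-0.546,0,0,0,-1]]])

```text
time_s: 37.25
ee_pos: [0.5356, -0.3005, 0.2276]
eef_rot: [-3.14, -0.001, 1.347]
force: [0.1, 0.3, -0.5]
grip_width: 0.0003
grip_force: 0.0
```

```bash
python3 lev.py; python3 ext.py
```

```text
37.25 [ 0.5356 -0.3005  0.2276] F [ 0.1  0.3 -0.5] M [-0.05 -0.04 -0.06]
grip pts 353 ztop 0.201 -> th 0.389
o 193 [0.443 0.106 0.053]
b 271 [0.454 0.011 0.053]
y 405 [ 0.463 -0.09   0.053]
```

Third stroke good. Fourth.

play_rows(motion=[[[0,0,0.09,0,0,0,-1],[0,0,0.166,0,0,0,-1],[0,-0.025,0.24,0,0,0,-1],[0,-0.042,0.31,0,0,0,-1],[0,-0.055,0.41,0,0,0,-1],[0,-0.057,0.47,0,0,0,-1],[0,-0.053,0.52,0,0,0,-1],[0,-0.05,0.54,0,0,0,-1],[0,-0.049,0.55,0,0,0,-1],[0,-0.049,0.55,0,0,0,-1]]])

```text
time_s: 38.35
ee_pos: [0.5225, -0.2977, 0.0922]
eef_rot: [-3.138, -0.0, 1.347]
force: [-16.6, 5.4, 21.2]
grip_width: 0.0003
grip_force: 11.2
```

```bash
python3 lev.py
```

```text
38.35 [ 0.5225 -0.2977  0.0922] F [-16.6   5.4  21.2] M [1.09 3.2  0.02]
grip pts 209 ztop 0.1029 -> th -0.156
```

play_rows(motion=[[[0,-0.004,-0.05,0,0,0,-1],[0,-0.008,-0.115,0,0,0,-1],[0,-0.003,-0.21,0,0,0,-1],[0,0.015,-0.31,0,0,0,-1],[0,0.048,-0.4,0,0,0,-1],[0,0.048,-0.5,0,0,0,-1],[0,0.048,-0.6,0,0,0,-1],[0,0.048,-0.7,0,0,0,-1],[0,0.048,-0.75,0,0,0,-1],[0,0.048,-0.75,0,0,0,-1]]])

```text
time_s: 39.4
ee_pos: [0.536, -0.3008, 0.2799]
eef_rot: [3.14, 0.001, 1.347]
force: [-0.6, -0.1, -0.1]
grip_width: 0.0004
grip_force: 0.0
```

```bash
python3 lev.py; python3 ext.py
python3 - <<'E'
from h import *
pg([[(.47,-.17,.33,np.radians(90))],[(.447,.05,.40,np.radians(95.5))]])
E
```

```text
39.4 [ 0.536  -0.3008  0.2799] F [-0.6 -0.1 -0.1] M [-0.05 -0.08 -0.01]
grip pts 367 ztop 0.2012 -> th 0.39
o 183 [0.444 0.107 0.054]
b 268 [0.454 0.011 0.053]
y 403 [ 0.463 -0.089  0.053]
call
   [0.47, -0.17, 0.33, 1.571] -> [0.451, -0.372, -0.209] [-0.0, -0.0, -0.036] n 3.1 
call
   [0.447, 0.05, 0.4, 1.667] -> [0.88, -0.092, -0.28] [-0.0, 0.0, -0.015] n 4.6
```

Four strokes done, the lever is up and the lanterns are on their ports. Fresh look from above before hanging.

play_rows(motion=[[[0.15,-0.12,-0.2,0,0,-0.01,0.28],[0.3,-0.25,-0.209,0,0,-0.022,0.28],[0.451,-0.372,-0.209,0,0,-0.036,0.28],[0.451,-0.372,-0.209,0,0,-0.036,0.28],[0.451,-0.372,-0.209,0,0,-0.036,0.28]]])

```text
time_s: 40.0
ee_pos: [0.4697, -0.1689, 0.331]
eef_rot: [-3.141, -0.0, 1.574]
force: [0.5, -1.0, 0.7]
grip_width: 0.0371
grip_force: 0.0
```

play_rows(motion=[[[0.1,0,-0.18,0,0,0,0.28],[0.28,-0.02,-0.28,0,0,0,0.28],[0.48,-0.05,-0.28,0,0,-0.015,0.28],[0.68,-0.08,-0.28,0,0,-0.015,0.28],[0.88,-0.092,-0.28,0,0,-0.015,0.28],[0.88,-0.092,-0.28,0,0,-0.015,0.28],[0.88,-0.092,-0.28,0,0,-0.015,0.28],[0.88,-0.092,-0.28,0,0,-0.015,0.28]]])

```text
time_s: 40.8
ee_pos: [0.4474, 0.0486, 0.4006]
eef_rot: [-3.14, 0.0, 1.666]
force: [0.5, -0.7, -0.3]
grip_width: 0.0603
grip_force: 0.0
```

```bash
python3 - <<'E'
from chk import *
c,T=look(o=(.4438,.1135,.166,.180),b=(.4537,.0148,.166,.180),y=(.4633,-.0853,.166,.180))
P=cloud(c,T)
from m import blobs
blobs(c,P,(0,120,60),(8,255,255),(0.165,0.25),20,1)
# rail front face: grey points z .172..200
for y in (.13,.08,.03,-.02):
    m=(P[...,2]>.18)&(P[...,2]<.205)&(P[...,0]>.66)&(P[...,0]<.76)&(abs(P[...,1]-y)<.015)
    print(y,m.sum(),np.percentile(P[m][:,0],[2,50,98]).round(4) if m.any() else 0)
E
```

```text
40.85 [0.4473 0.0485 0.4008] [-3.14   0.     1.665]
o [0.4435 0.1112] dir 95.6 L 0.0741 W 0.0109 515
b [0.498  0.0325] dir 97.4 L 0.0548 W 0.0113 314
y [ 0.4626 -0.0847] dir 93.9 L 0.074 W 0.0111 361
[418. 141.] 162 mean [0.63  0.128 0.182] min [0.626 0.117 0.174] max [0.639 0.14  0.188]
[405. 214.] 139 mean [0.632 0.03  0.182] min [0.629 0.017 0.174] max [0.642 0.041 0.187]
[393. 275.] 76 mean [ 0.635 -0.065  0.181] min [ 0.631 -0.074  0.174] max [ 0.644 -0.058  0.187]
[316. 380.] 107 mean [ 0.545 -0.256  0.184] min [ 0.532 -0.259  0.174] max [ 0.558 -0.252  0.193]
0.13 490 [0.7049 0.7079 0.7202]
0.08 447 [0.706  0.7092 0.7215]
0.03 404 [0.7076 0.7106 0.7233]
-0.02 371 [0.7089 0.7119 0.7246]
```

Blue has been knocked off its port (after the strokes were complete). Re-measuring it.

```bash
python3 - <<'E'
from chk import *
c,T=look(b=(.505,.04,.150,.180),b2=(.51,.045,.150,.180)); save(c,"w7")
P=cloud(c,T); m=(P[...,2]>.10)&(P[...,2]<.185)&(abs(P[...,0]-.51)<.05)&(abs(P[...,1]-.04)<.08); q=P[m]; print(m.sum(),np.percentile(q,[1,50,99],axis=0).round(3))
E
```

```text
40.9 [0.4471 0.0485 0.4009] [-3.141  0.     1.665]
b [0.4973 0.0431] dir 95.4 L 0.0735 W 0.0118 523
b2 [0.4973 0.0431] dir 95.4 L 0.0735 W 0.0118 523
596 [[0.488 0.007 0.105]
 [0.495 0.045 0.171]
 [0.506 0.08  0.174]]
```

View pics/w7.png

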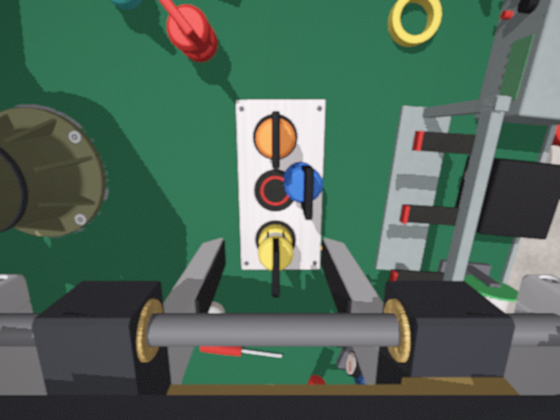

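Blue stands upright on the plate at pixel (303,182), blade centre (0.497,0.043), dir 95.4°. I'll hang yellow first and take blue from its new place.

```bash
cat > hang.py <<'E'
from h import *
def hang(l,h,start=None):
    x,y,a=l; a=np.radians(a); ha=np.radians(91.6); hx,hy=h; u=np.array([np.cos(ha-np.pi/2),np.sin(ha-np.pi/2)])
    ax,ay=np.array(h)-.11*u
    pg([[(x,y,.29,a)],[(x,y,.132,a)],[(x,y,.190,a),(ax,ay,.190,ha)],[(hx,hy,.190,ha)],[(hx,hy,.171,ha)],[(hx,hy,.30,ha)]],start)
E
python3 - <<'E'
from hang import *
hang((.4628,-.0847,94.5),(.669,-.070))
print("blue");hang((.4973,.0431,95.4),(.666,.030),(.669,-.07,.30,np.radians(91.6)))
E
```

```text
call
   [0.463, -0.085, 0.29, 1.649] -> [-0.536, 0.013, 0.444] [-0.0, 0.0, 0.002] n 3.5 
call
   [0.463, -0.085, 0.132, 1.649] -> [0.0, -0.0, 0.632] [0.0, 0.0, 0.0] n 3.2 
call
   [0.463, -0.085, 0.19, 1.649] -> [0.0, 0.0, -0.232] [0.0, 0.0, 0.0] n 1.2 
   [0.559, -0.073, 0.19, 1.599] -> [0.016, 0.387, -0.232] [-0.0, -0.0, 0.008] n 1.9 
call
   [0.669, -0.07, 0.19, 1.599] -> [0.0, 0.44, 0.0] [0.0, 0.0, 0.0] n 2.2 
call
   [0.669, -0.07, 0.171, 1.599] -> [-0.0, -0.0, 0.076] [0.0, 0.0, 0.0] n 0.4 
call
   [0.669, -0.07, 0.3, 1.599] -> [0.0, 0.0, -0.516] [0.0, 0.0, 0.0] n 2.6 
blue
call
   [0.497, 0.043, 0.29, 1.665] -> [0.471, -0.674, 0.04] [0.0, 0.0, -0.011] n 4.1 
call
   [0.497, 0.043, 0.132, 1.665] -> [0.0, -0.0, 0.632] [0.0, 0.0, 0.0] n 3.2 
call
   [0.497, 0.043, 0.19, 1.665] -> [0.0, 0.0, -0.232] [0.0, 0.0, 0.0] n 1.2 
   [0.556, 0.027, 0.19, 1.599] -> [-0.087, 0.228, -0.232] [0.0, -0.0, 0.011] n 1.2 
call
   [0.666, 0.03, 0.19, 1.599] -> [0.0, 0.44, 0.0] [0.0, 0.0, 0.0] n 2.2 
call
   [0.666, 0.03, 0.171, 1.599] -> [-0.0, -0.0, 0.076] [0.0, 0.0, 0.0] n 0.4 
call
   [0.666, 0.03, 0.3, 1.599] -> [0.0, 0.0, -0.516] [0.0, 0.0, 0.0] n 2.6
```

play_rows(motion=[[[-0.18,0.004,0.14,0,0,0,0.28],[-0.36,0.009,0.28,0,0,0.002,0.28],[-0.536,0.013,0.444,0,0,0.002,0.28],[-0.536,0.013,0.444,0,0,0.002,0.28],[-0.536,0.013,0.444,0,0,0.002,0.28],[-0.536,0.013,0.444,0,0,0.002,0.28],[-0.536,0.013,0.444,0,0,0.002,0.28]]])

```text
time_s: 41.6
ee_pos: [0.4631, -0.0829, 0.2916]
eef_rot: [3.14, 0.0, 1.655]
force: [-0.0, -0.4, 0.4]
grip_width: 0.0599
grip_force: 0.0
```

play_rows(motion=[[[0,0,0.12,0,0,0,0.28],[0,0,0.24,0,0,0,0.28],[0,0,0.36,0,0,0,0.28],[0,0,0.48,0,0,0,0.28],[0,0,0.58,0,0,0,0.28],[0,0,0.632,0,0,0,0.28],[0,0,0.632,0,0,0,0.28],[0,0,0.632,0,0,0,0.28]]])

```text
time_s: 42.4
ee_pos: [0.4634, -0.0828, 0.1336]
eef_rot: [3.14, 0.0, 1.656]
force: [0.6, 0.1, 1.1]
grip_width: 0.0602
grip_force: 0.0
```

play_rows(motion=[[[0,0,0,0,0,0,-1],[0,0,0,0,0,0,-1],[0,0,0,0,0,0,-1],[0,0,0,0,0,0,-1],[0,0,0,0,0,0,-1],[0,0,0,0,0,0,-1],[0,0,0,0,0,0,-1],[0,0,0,0,0,0,-1]]], grip_force=30)

```text
time_s: 43.2
ee_pos: [0.4628, -0.0831, 0.1324]
eef_rot: [-3.142, -0.0, 1.655]
force: [0.1, 0.4, -1.5]
grip_width: 0.0121
grip_force: 30.0
```

play_rows(motion=[[[0,0,-0.04,0,0,0,-1],[0,0,-0.12,0,0,0,-1],[0,0,-0.2,0,0,0,-1],[0,0.03,-0.232,0,0,0.002,-1],[0.004,0.1,-0.232,0,0,0.004,-1],[0.01,0.2,-0.232,0,0,0.006,-1],[0.014,0.3,-0.232,0,0,0.008,-1],[0.016,0.36,-0.232,0,0,0.008,-1],[0.016,0.387,-0.232,0,0,0.008,-1],[0.016,0.387,-0.232,0,0,0.008,-1]]])

```text
time_s: 44.2
ee_pos: [0.5591, -0.0709, 0.1897]
eef_rot: [-3.14, -0.0, 1.605]
force: [0.1, -0.4, -5.1]
grip_width: 0.012
grip_force: 30.0
```

```bash
python3 - <<'E'
from h import *
o=get_obs(); print(o["time_s"],o["ee_pos"],o["eef_rot"],o["force"],o["grip_width"])
pg([[(.669,-.070,.19,np.radians(91.6))]])
E
```

```text
44.2 [ 0.55907977 -0.07094563  0.18973556] [-3.14047481e+00 -2.34087660e-04  1.60458129e+00] [ 0.08958957 -0.40681298 -5.0800591 ] 0.011951561414984883
call
   [0.669, -0.07, 0.19, 1.599] -> [-0.011, 0.44, -0.002] [-0.0, -0.0, 0.001] n 2.2
```

play_rows(motion=[[[-0.001,0.04,0,0,0,0,-1],[-0.003,0.1,0,0,0,0,-1],[-0.005,0.17,0,0,0,0,-1],[-0.006,0.24,0,0,0,0,-1],[-0.008,0.31,0,0,0,0,-1],[-0.01,0.37,0,0,0,0,-1],[-0.011,0.42,0,0,0,0,-1],[-0.011,0.44,0,0,0,0,-1],[-0.011,0.44,0,0,0,0,-1],[-0.011,0.44,0,0,0,0,-1]]])

```text
time_s: 45.2
ee_pos: [0.6685, -0.0702, 0.1905]
eef_rot: [-3.141, -0.0, 1.604]
force: [0.4, -0.8, -3.1]
grip_width: 0.0116
grip_force: 30.0
```

play_rows(motion=[[[0,0,0.02,0,0,0,-1],[0,0,0.04,0,0,0,-1],[0,0,0.06,0,0,0,-1],[0,0,0.07,0,0,0,-1],[0,0,0.074,0,0,0,-1],[0,0,0.074,0,0,0,-1],[0,0,0.074,0,0,0,-1]]])

```text
time_s: 45.9
ee_pos: [0.669, -0.0701, 0.1722]
eef_rot: [3.141, 0.0, 1.605]
force: [-0.5, 0.2, -3.5]
grip_width: 0.0121
grip_force: 30.0
```

```bash
python3 - <<'E'
from h import *
o=get_obs(); print(o["time_s"],o["ee_pos"],o["eef_rot"],o["force"],o["grip_width"])
s=camera("side");save(s,"s8"); cv2.imwrite("pics/s8c.png",cv2.cvtColor(cv2.resize(s["frame"][120:300,240:440],(660,594),interpolation=cv2.INTER_CUBIC),cv2.COLOR_RGB2BGR))
E
```

```text
45.9 [ 0.66896053 -0.07013299  0.1721532 ] [3.14128373e+00 3.28318016e-05 1.60456251e+00] [-0.45319503  0.16901923 -3.50965413] 0.012143518180835488
```

View pics/s8c.png

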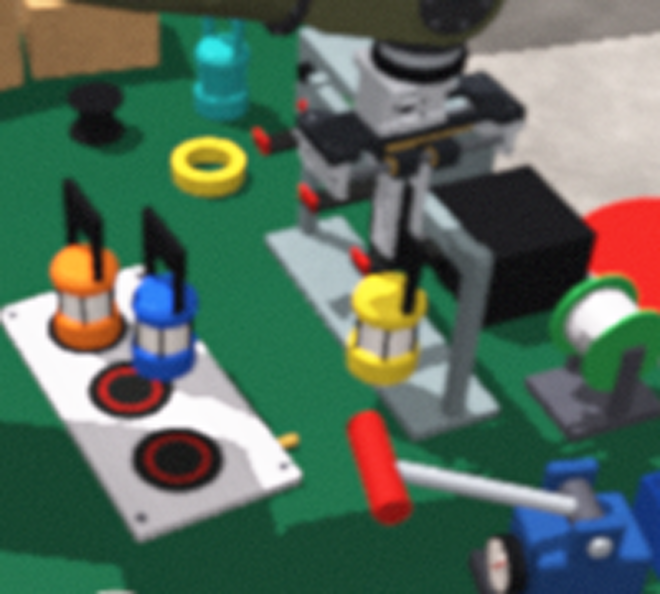

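Yellow is threaded on the hook, with the red tip in front of the blade at crop pixel (362,258). The gripper still carries the weight (-3.5 N), so I lower a touch more until it rests.

play_rows(motion=[[[0,0,0.004,0,0,0,-1],[0,0,0.008,0,0,0,-1],[0,0,0.008,0,0,0,-1],[0,0,0.008,0,0,0,-1]]])

```text
time_s: 46.35
ee_pos: [0.669, -0.0701, 0.1704]
eef_rot: [3.141, 0.0, 1.605]
force: [-2.4, 0.6, 2.2]
grip_width: 0.0121
grip_force: 30.0
```

Resting. Release narrowly and rise.

play_rows(motion=[[[0,0,0,0,0,0,-0.6],[0,0,0,0,0,0,-0.45],[0,0,0,0,0,0,-0.4],[0,0,0,0,0,0,-0.4],[0,0,-0.06,0,0,0,-0.4],[0,0,-0.15,0,0,0,-0.4],[0,0,-0.3,0,0,0,-0.3],[0,0,-0.45,0,0,0,0],[0,0,-0.52,0,0,0,0.28],[0,0,-0.52,0,0,0,0.28]]])

```text
time_s: 47.35
ee_pos: [0.6694, -0.0702, 0.3041]
eef_rot: [3.136, 0.001, 1.605]
force: [0.3, 0.9, -0.3]
grip_width: 0.0534
grip_force: 0.0
```

```bash
python3 - <<'E'
from chk import *
c,T=look(y=(.669,-.07,.200,.220))
hang((.4973,.0431,95.4),(.666,.030)) if 0 else pg([[(.497,.043,.30,np.radians(95.4))]])
E
```

```text
47.4 [ 0.6691 -0.0702  0.3013] [3.139 0.    1.605]
y [ 0.6678 -0.0718] dir 92.2 L 0.0734 W 0.011 913
call
   [0.497, 0.043, 0.3, 1.665] -> [0.476, -0.673, 0.004] [0.0, 0.0, -0.01] n 4.1
```

Yellow hangs at the blade position intended. Next, blue.

play_rows(motion=[[[0.1,-0.15,0,0,0,-0.003,0.28],[0.22,-0.32,0,0,0,-0.006,0.28],[0.34,-0.49,0,0,0,-0.009,0.28],[0.44,-0.63,0,0,0,-0.01,0.28],[0.476,-0.673,0,0,0,-0.01,0.28],[0.476,-0.673,0,0,0,-0.01,0.28],[0.476,-0.673,0,0,0,-0.01,0.28]]])

```text
time_s: 48.1
ee_pos: [0.4972, 0.0427, 0.2994]
eef_rot: [-3.141, 0.0, 1.667]
force: [-0.1, -0.3, 0.7]
grip_width: 0.0606
grip_force: 0.0
```

```bash
python3 - <<'E'
from chk import *
c,T=look(b=(.4973,.0431,.166,.180),o=(.4438,.112,.166,.180))
pg([[(.4973,.0431,.132,np.radians(95.4))]])
E
```

```text
48.15 [0.4975 0.0425 0.2992] [-3.141  0.     1.667]
b [0.4983 0.0424] dir 95.9 L 0.0731 W 0.011 759
o [0.4443 0.1112] dir 95.6 L 0.0732 W 0.0115 933
call
   [0.497, 0.043, 0.132, 1.665] -> [0.002, 0.0, 0.669] [-0.0, 0.0, 0.0] n 3.3
```

play_rows(motion=[[[0,0,0.12,0,0,0,0.28],[0,0,0.24,0,0,0,0.28],[0,0,0.36,0,0,0,0.28],[0,0,0.48,0,0,0,0.28],[0,0,0.6,0,0,0,0.28],[0,0,0.668,0,0,0,0.28],[0,0,0.668,0,0,0,0.28],[0,0,0.668,0,0,0,0.28]]])

```text
time_s: 48.95
ee_pos: [0.4973, 0.0426, 0.133]
eef_rot: [-3.141, -0.0, 1.667]
force: [-0.6, -0.4, 0.4]
grip_width: 0.0606
grip_force: 0.0
```

play_rows(motion=[[[0,0,0,0,0,0,-1],[0,0,0,0,0,0,-1],[0,0,0,0,0,0,-1],[0,0,0,0,0,0,-1],[0,0,0,0,0,0,-1],[0,0,0,0,0,0,-1],[0,0,0,0,0,0,-1],[0,0,0,0,0,0,-1]]], grip_force=30)

```text
time_s: 49.75
ee_pos: [0.4966, 0.0432, 0.1328]
eef_rot: [-3.141, -0.0, 1.667]
force: [1.0, -0.0, -0.9]
grip_width: 0.0122
grip_force: 30.0
```

play_rows(motion=[[[0,0,-0.04,0,0,0,-1],[0,0,-0.12,0,0,0,-1],[0,0,-0.2,0,0,0,-1],[-0.01,0.03,-0.232,0,0,0.002,-1],[-0.03,0.08,-0.232,0,0,0.005,-1],[-0.06,0.15,-0.232,0,0,0.008,-1],[-0.08,0.21,-0.232,0,0,0.011,-1],[-0.087,0.228,-0.232,0,0,0.011,-1],[-0.087,0.228,-0.232,0,0,0.011,-1]]])

```text
time_s: 50.65
ee_pos: [0.5555, 0.0269, 0.1909]
eef_rot: [-3.141, -0.0, 1.599]
force: [-0.5, -0.7, -2.9]
grip_width: 0.0121
grip_force: 30.0
```

```bash
python3 - <<'E'
from h import *
o=get_obs(); print(o["time_s"],o["ee_pos"],o["eef_rot"],o["force"],o["grip_width"])
pg([[(.666,.030,.19,np.radians(91.6))]])
E
```

```text
50.65 [0.5554855  0.0269135  0.19086844] [-3.14097505e+00 -5.98244148e-05  1.59867166e+00] [-0.4818456  -0.66451752 -2.91181385] 0.012092624774296658
call
   [0.666, 0.03, 0.19, 1.599] -> [0.0, 0.442, 0.003] [-0.0, -0.0, -0.0] n 2.2
```

play_rows(motion=[[[0,0.04,0,0,0,0,-1],[0,0.1,0,0,0,0,-1],[0,0.17,0,0,0,0,-1],[0,0.24,0,0,0,0,-1],[0,0.31,0,0,0,0,-1],[0,0.37,0,0,0,0,-1],[0,0.42,0,0,0,0,-1],[0,0.442,0,0,0,0,-1],[0,0.442,0,0,0,0,-1],[0,0.442,0,0,0,0,-1]]])

```text
time_s: 51.65
ee_pos: [0.6656, 0.0301, 0.1909]
eef_rot: [-3.141, -0.0, 1.599]
force: [-0.6, 0.5, -3.1]
grip_width: 0.0117
grip_force: 30.0
```

play_rows(motion=[[[0,0,0.02,0,0,0,-1],[0,0,0.04,0,0,0,-1],[0,0,0.06,0,0,0,-1],[0,0,0.07,0,0,0,-1],[0,0,0.078,0,0,0,-1],[0,0,0.08,0,0,0,-1],[0,0,0.08,0,0,0,-1],[0,0,0.08,0,0,0,-1]]])

```text
time_s: 52.45
ee_pos: [0.6661, 0.03, 0.1711]
eef_rot: [3.141, -0.0, 1.598]
force: [0.2, 1.2, -3.6]
grip_width: 0.0118
grip_force: 30.0
```

play_rows(motion=[[[0,0,0.003,0,0,0,-1],[0,0,0.006,0,0,0,-1],[0,0,0.006,0,0,0,-1],[0,0,0.006,0,0,0,-1]]])

```text
time_s: 52.85
ee_pos: [0.6661, 0.03, 0.1708]
eef_rot: [3.14, 0.0, 1.598]
force: [-4.3, 0.5, 6.5]
grip_width: 0.012
grip_force: 30.0
```

Resting. Release and rise.

play_rows(motion=[[[0,0,0,0,0,0,-0.6],[0,0,0,0,0,0,-0.45],[0,0,0,0,0,0,-0.4],[0,0,0,0,0,0,-0.4],[0,0,-0.06,0,0,0,-0.4],[0,0,-0.15,0,0,0,-0.4],[0,0,-0.3,0,0,0,-0.3],[0,0,-0.45,0,0,0,0],[0,0,-0.52,0,0,0,0.28],[0,0,-0.52,0,0,0,0.28]]])

```text
time_s: 53.85
ee_pos: [0.6666, 0.03, 0.3036]
eef_rot: [3.136, 0.0, 1.598]
force: [-0.4, 0.3, -0.2]
grip_width: 0.0535
grip_force: 0.0
```

```bash
python3 - <<'E'
from chk import *
c,T=look(b=(.666,.03,.200,.220),o=(.4443,.112,.166,.180))
pg([[(.444,.112,.30,np.radians(95.6))]])
E
```

```text
53.9 [0.6662 0.0301 0.3008] [3.139 0.    1.598]
b [0.6651 0.0293] dir 91.6 L 0.0737 W 0.0108 909
o [0.4439 0.1112] dir 95.5 L 0.0731 W 0.0112 1019
call
   [0.444, 0.112, 0.3, 1.669] -> [0.352, -0.879, 0.001] [0.0, 0.0, -0.011] n 4.7
```

play_rows(motion=[[[0.07,-0.17,0,0,0,-0.003,0.28],[0.14,-0.35,0,0,0,-0.006,0.28],[0.21,-0.53,0,0,0,-0.009,0.28],[0.28,-0.7,0,0,0,-0.011,0.28],[0.33,-0.83,0,0,0,-0.011,0.28],[0.352,-0.879,0,0,0,-0.011,0.28],[0.352,-0.879,0,0,0,-0.011,0.28],[0.352,-0.879,0,0,0,-0.011,0.28]]])

```text
time_s: 54.7
ee_pos: [0.4446, 0.1117, 0.299]
eef_rot: [-3.141, 0.0, 1.667]
force: [0.3, -0.1, 0.2]
grip_width: 0.0605
grip_force: 0.0
```

```bash
python3 - <<'E'
from chk import *
from hang import hang
c,T=look(o=(.4443,.112,.166,.180))
hang((.444,.1115,95.5),(.664,.129))
pg([[(.444,.1115,.132,np.radians(95.5))]])
E
```

```text
54.75 [0.4448 0.1116 0.2988] [-3.141  0.     1.667]
o [0.4439 0.1119] dir 95.0 L 0.0732 W 0.0116 784
call
   [0.444, 0.112, 0.29, 1.667] -> [0.0, -0.003, 0.035] [-0.0, 0.0, 0.0] n 0.2 
call
   [0.444, 0.112, 0.132, 1.667] -> [0.0, -0.0, 0.632] [0.0, 0.0, 0.0] n 3.2 
call
   [0.444, 0.112, 0.19, 1.667] -> [-0.0, 0.0, -0.232] [0.0, 0.0, 0.0] n 1.2 
   [0.554, 0.126, 0.19, 1.599] -> [0.015, 0.444, -0.232] [0.0, -0.0, 0.011] n 2.2 
call
   [0.664, 0.129, 0.19, 1.599] -> [0.0, 0.44, 0.0] [0.0, 0.0, 0.0] n 2.2 
call
   [0.664, 0.129, 0.171, 1.599] -> [-0.0, -0.0, 0.076] [0.0, 0.0, 0.0] n 0.4 
call
   [0.664, 0.129, 0.3, 1.599] -> [0.0, 0.0, -0.516] [0.0, 0.0, 0.0] n 2.6 
call
   [0.444, 0.112, 0.132, 1.667] -> [0.0, -0.003, 0.667] [-0.0, 0.0, 0.0] n 3.3
```

play_rows(motion=[[[0,-0.003,0.12,0,0,0,0.28],[0,-0.003,0.24,0,0,0,0.28],[0,-0.003,0.36,0,0,0,0.28],[0,-0.003,0.48,0,0,0,0.28],[0,-0.003,0.6,0,0,0,0.28],[0,-0.003,0.667,0,0,0,0.28],[0,-0.003,0.667,0,0,0,0.28],[0,-0.003,0.667,0,0,0,0.28]]])

```text
time_s: 55.55
ee_pos: [0.4438, 0.1116, 0.1328]
eef_rot: [-3.141, 0.0, 1.667]
force: [0.8, -0.2, 0.1]
grip_width: 0.0601
grip_force: 0.0
```

play_rows(motion=[[[0,0,0,0,0,0,-1],[0,0,0,0,0,0,-1],[0,0,0,0,0,0,-1],[0,0,0,0,0,0,-1],[0,0,0,0,0,0,-1],[0,0,0,0,0,0,-1],[0,0,0,0,0,0,-1],[0,0,0,0,0,0,-1]]], grip_force=30)

```text
time_s: 56.35
ee_pos: [0.4431, 0.1119, 0.1326]
eef_rot: [-3.141, 0.0, 1.667]
force: [1.4, 0.3, -0.9]
grip_width: 0.0114
grip_force: 30.0
```

play_rows(motion=[[[0,0,-0.04,0,0,0,-1],[0,0,-0.12,0,0,0,-1],[0,0.02,-0.2,0,0,0,-1],[0.002,0.08,-0.232,0,0,0.002,-1],[0.005,0.16,-0.232,0,0,0.005,-1],[0.01,0.26,-0.232,0,0,0.008,-1],[0.013,0.35,-0.232,0,0,0.011,-1],[0.015,0.42,-0.232,0,0,0.011,-1],[0.015,0.444,-0.232,0,0,0.011,-1],[0.015,0.444,-0.232,0,0,0.011,-1]]])

```text
time_s: 57.35
ee_pos: [0.5533, 0.1263, 0.1906]
eef_rot: [-3.141, 0.0, 1.598]
force: [-0.0, 0.1, -2.5]
grip_width: 0.0117
grip_force: 30.0
```

```bash
python3 - <<'E'
from h import *
o=get_obs(); print(o["time_s"],o["ee_pos"],o["eef_rot"],o["force"],o["grip_width"])
pg([[(.664,.129,.19,np.radians(91.6))]])
E
```

```text
57.35 [0.55327816 0.12628615 0.19061583] [-3.14095355e+00  7.01141274e-05  1.59831067e+00] [-0.01779298  0.11265148 -2.52186277] 0.011737689401080909
call
   [0.664, 0.129, 0.19, 1.599] -> [-0.001, 0.443, 0.002] [-0.0, 0.0, -0.0] n 2.2
```

play_rows(motion=[[[0,0.04,0,0,0,0,-1],[0,0.1,0,0,0,0,-1],[0,0.17,0,0,0,0,-1],[0,0.24,0,0,0,0,-1],[0,0.31,0,0,0,0,-1],[0,0.37,0,0,0,0,-1],[0,0.42,0,0,0,0,-1],[0,0.443,0,0,0,0,-1],[0,0.443,0,0,0,0,-1],[0,0.443,0,0,0,0,-1]]])

```text
time_s: 58.35
ee_pos: [0.6636, 0.1293, 0.1908]
eef_rot: [-3.141, 0.0, 1.598]
force: [-0.1, -0.5, -3.8]
grip_width: 0.0118
grip_force: 30.0
```

play_rows(motion=[[[0,0,0.02,0,0,0,-1],[0,0,0.04,0,0,0,-1],[0,0,0.06,0,0,0,-1],[0,0,0.07,0,0,0,-1],[0,0,0.078,0,0,0,-1],[0,0,0.083,0,0,0,-1],[0,0,0.083,0,0,0,-1],[0,0,0.083,0,0,0,-1]]])

```text
time_s: 59.15
ee_pos: [0.664, 0.1294, 0.1706]
eef_rot: [3.141, -0.0, 1.598]
force: [-4.2, 0.2, 5.0]
grip_width: 0.0116
grip_force: 30.0
```

Resting. Release, rise and back away.

play_rows(motion=[[[0,0,0,0,0,0,-0.6],[0,0,0,0,0,0,-0.45],[0,0,0,0,0,0,-0.4],[0,0,0,0,0,0,-0.4],[0,0,-0.06,0,0,0,-0.4],[0,0,-0.15,0,0,0,-0.4],[0,0,-0.3,0,0,0,-0.3],[0,0,-0.45,0,0,0,0],[0,0,-0.6,0,0,0,0.28],[0,0,-0.7,0,0,0,0.28]]])

```text
time_s: 60.15
ee_pos: [0.6638, 0.1293, 0.3495]
eef_rot: [3.137, -0.0, 1.598]
force: [-0.2, 0.1, 0.6]
grip_width: 0.0533
grip_force: 0.0
```

play_rows(motion=[[[0,-0.15,0,0,0,0,0.28],[0,-0.35,0,0,0,0,0.28],[0,-0.55,0,0,0,0,0.28],[0,-0.7,0,0,0,0,0.28],[0,-0.7,0,0,0,0,0.28],[0,-0.7,0,0,0,0,0.28],[0,-0.7,0,0,0,0,0.28],[0,-0.7,0,0,0,0,0.28]]])

```text
time_s: 60.95
ee_pos: [0.4899, 0.1245, 0.3446]
eef_rot: [-3.141, 0.0, 1.598]
force: [0.3, 0.1, -0.1]
grip_width: 0.0604
grip_force: 0.0
```

```bash
python3 - <<'E'
from chk import *
c,T=look(o=(.664,.129,.200,.220),b=(.666,.03,.200,.220),y=(.668,-.07,.200,.220))
s=camera("side"); cv2.imwrite("pics/s9c.png",cv2.cvtColor(cv2.resize(s["frame"][100:300,200:440],(720,600),interpolation=cv2.INTER_CUBIC),cv2.COLOR_RGB2BGR))
E
python3 lev.py
```

```text
61.0 [0.4898 0.1245 0.3445] [-3.141  0.     1.598]
o [0.6624 0.1295] dir 91.5 L 0.0737 W 0.0112 952
b [0.6639 0.0502] dir 89.2 L 0.0336 W 0.011 368
y none attempt to get argmax of an empty sequence
61.05 [0.4896 0.1245 0.3445] F [ 0.6  1.  -0.3] M [-0.04 -0.1   0.02]
grip pts 383 ztop 0.2011 -> th 0.389
```

View pics/s9c.png

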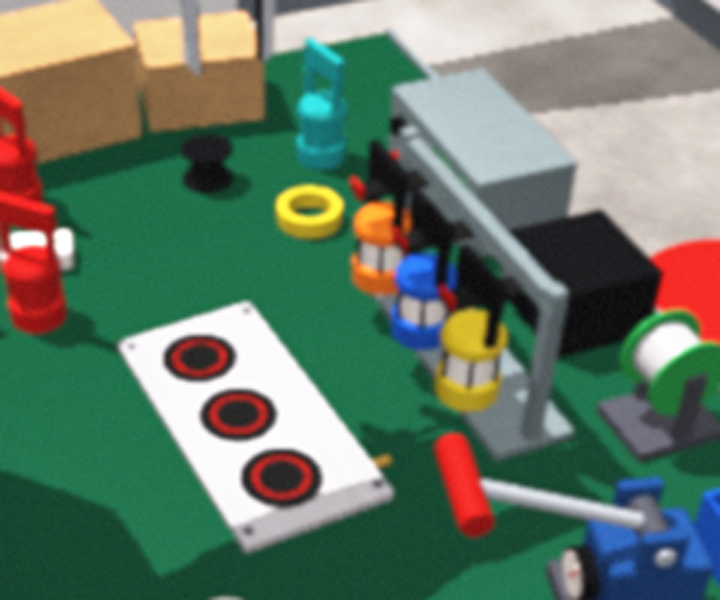

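All three hang upright on their hooks (crop pixels: orange (378,245), blue (420,300), yellow (470,360)), the lever is up and the arm is clear.

```bash
python3 -c "
from station import workorder
print(workorder.hand_in())"
```

```text
the job is handed in; nothing more can be done
None
```

The three lanterns stood on the test ports for four full pump strokes and now hang on the rack hooks with the lever up; I handed the job in, but no verdict came back.

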